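# Put the coppersmith's bench in order

### The job

Put the bench in order: set the domed lid on the sahan dish so that it sits flat inside the turned-up edge, stand each copper ladle blank, mouth up, in the hollow of the oak dishing block of its size (large in large, small in small), and lay the burnisher flat across both notches of its wooden rest, about centred. Set each one down gently, never letting it drop, and leave the bronze anvil horn and the rivet tin where they are.

Things in the scene. Friction and masses are not known exactly. Their poses are not given: they have to be found in the camera images.
- lid: Round domed lid, silver with a copper knob; 128 mm across its flat underside, 60 mm high, 0.32 kg, yaw free. Edge 4 mm thick, dome 25 mm high at 20 mm from the axis; on it a 15 mm neck and a knob head 26 mm across, straight-sided from 43 to 55 mm above the underside. Grip the head from above, fingertips no lower than 28 mm over the underside. Origin: centre of underside, z up.
- sahan: Shallow round copper dish, silver inside, 157 mm across, 33 mm high, 0.55 kg, loose. Round its bowl (103 mm wide) a flat silver ledge, 27 mm above the bench, runs out to a turned-up copper edge (150 mm inside, top at 33 mm). The lid stands on the ledge inside that edge with 11 mm of play. Origin: centre of underside, z up.
- large_ladle: Larger copper ladle blank: open bowl, mouth up, rim 68 mm across, 34 mm high, wall 3 mm; outside straight from 19 mm up, narrowing below to a flat foot 48 mm across. A tang 18 mm wide, 4 mm thick sticks out 42 mm past the rim at rim height along +x. 0.17 kg. Can be gripped across the upper bowl, square to the tang. Origin: centre of the foot's underside, z up.
- large_block: Larger oak dishing block: round of pale wood, iron hoop, 124 mm across, 40 mm high, 0.5 kg, loose. In its top a round hollow 78 mm wide, 10 mm deep, flat leather-dark bottom 30 mm above the bench: takes the large ladle's foot with about 9 mm of play, tang pointing any way above the block. Origin: centre of underside, z up.
- small_ladle: Smaller copper ladle blank: open bowl, mouth up, rim 45 mm across, 26 mm high, wall 3 mm; outside straight from 14 mm up, narrowing below to a flat foot 26 mm across. A tang 14 mm wide, 4 mm thick sticks out 36 mm past the rim at rim height along +x. 0.08 kg. Can be gripped across the upper bowl, square to the tang. Origin: centre of the foot's underside, z up.
- small_block: Smaller oak dishing block: round of pale wood, iron hoop, 94 mm across, 40 mm high, 0.35 kg, loose. In its top a round hollow 52 mm wide, 8 mm deep, flat leather-dark bottom 32 mm above the bench: takes the small ladle's foot with about 8 mm of play, tang pointing any way above the block. Origin: centre of underside, z up.
- burnisher: Straight hand tool lying flat along x, from -76 to +78 mm, 0.3 kg: brown wooden handle (26 mm wide, 24 mm high, x -76 to +20), brass ferrule, polished steel stone-holder (22 mm wide, 24 mm high), red stone nose at +x. Balances at about x = +7 mm: grip across the handle near the origin. Origin: on the underside at x = 0, z up.
- rest: Burnisher's rest: pale wooden board 120 (x) by 70 (y) by 12 mm, 0.4 kg, loose, with two 12 mm thick uprights at x = -40 and +40 mm, each with a U notch open at the top, 42 mm wide in y, floor 24 mm and cheeks 40 mm above the bench. The burnisher lies across both notches along x, either way round. Origin: centre of underside, z up.
- horn: Bystander: bronze-coloured anvil horn insert, base 64 by 52 mm, 62 mm high, tapering horn sticking out to 70 mm along +x; loose, 1.1 kg. Origin: centre of underside, z up.
- rivet_tin: Bystander: round green tin with a steel lid, 71 mm across, 48 mm high; loose, 0.45 kg. Origin: centre of underside, z up.
Things that resemble listed ones, but are neither listed nor needed, are in the scene too. Leave any blue or purple look-alike of the rest alone. What is shaped like the large_ladle but pink is not meant.

How it is judged:
By the outcome, as a careful person would: the job done as asked, in the order asked, and still so for the second after the job is handed in, with the robot touching nothing.
It also fails if it takes over 133 s, if anything falls off the work surface, if the arm or the gripper's body presses on something with over 40 N, if the wrist force passes 120 N, or if a joint passes its speed limit or range.

### The arm

A 6-joint arm with a two-finger parallel gripper is mounted at the origin on the work surface. World frame = base frame: x ahead of the robot, y to its left, z up, the work surface at z = 0. Lengths are in m, angles in rad, forces in N, time in s.
With the tool pointing down it reaches from about 0.35 to 0.775 m from the base axis. Payload 5.5 kg.
Tool frame: the origin (TCP) lies midway between the tips of the shut fingers; the grasp point (between the pads) lies 19 mm behind it; z points along the fingers, y is the line along which they close (so a half turn about z gives the same grasp; the last joint's range is limited). The gripper opens to 85 mm and grips with 20 to 120 N. Pads are 22 mm wide; open, the fingers measure 114 mm over their backs; the gripper's body (76 mm by 85 mm) begins 54 mm behind the grasp point. The pads swing forward as they close: fully open they stand 13 mm farther back than shut.
Start: joints at [-1.278, 0.313, 0.046, 1.304, 0, 1.431], TCP at [0.241, -0.522, 0.231] pointing down, gripper open.
Joint ranges: [-2.76, 2.76], [-0.86, 1.69], [-1.03, 1.26], [-2.2, 2.34], [-1.47, 1.5], [-3.14, 3.14]. Speed limits (rad/s): [2.57, 2.57, 3.14, 3.14, 3.14, 3.14].

### API

Orientations are given as a unit quaternion [w, x, y, z].
In Python, from workcell import telemetry, imaging, env gives the robot as it stands. The module is installed in compiled form; this text tells all that it offers.
- The arm moves only by the tool step_arm, never from a script. Its argument "moves" is a list of rows, each a list of 3 entries, a list of its own where there are three numbers: the shift along the tool's x, y, z in mm, then the turn, a rotation vector about the tool's x, y, z in rad, then the finger opening in mm, from 0 to 85.4. A call has 1 to 8 rows; each row is the pose to reach, as a shift and turn from the pose commanded when the call began, along the tool's axes at that moment; what a row does not reach only later rows make up. A row lasts 1/12 s, in which the tool goes at most 41.7 mm and 7.16 degrees, less where a joint would pass 70% of its speed; a pose out of reach is approached as far as the arm can. A call with a gripper value outside its range is refused whole. The fingers move at their own pace and stop on an object; "grip_force" is the grip in N (left out, the last holds). Time passes only in rows, so rows that repeat a pose let the fingers close. It gives the time, the measured TCP pose, the force, the opening and the grip force at its end, in the units of the state.
- telemetry.get_state(): the state, without advancing time (a new reading comes with each control period).
- imaging.read_camera(name): name is "side" or "top" or "wrist"; returns the picture (400x640x3 uint8, red, green, blue); there is no depth.
- imaging.camera_params(name): a dict with "camera_matrix" (3x3 intrinsics, pixels), "pose" (4x4, takes a point from camera to world coordinates). Camera axes: x right, y up, looking along -z (the intrinsics and any distortion apply to the point x, -y, -z); pixel columns grow to the right and rows downward; lengths in m; the calibration is good to about 2 mm. A picture is of the moment at which its call begins: read the wrist's pose just before it. camera_params takes no time and is no camera call; for the wrist camera it gives the pose at the moment of the call.
- env.hand_in(): hands the job in; it is judged then, once.
The state is a dict: "clock": time; "joint_pos": joint angles; "qvel": joint speeds; "tau": joint torques, N m; "tcp_pos": TCP position; "orientation": TCP orientation; "wrist_force": force on the tool from outside, world axes, zero at the start; "ft_torque": the same for the moment, N m; "finger_gap": finger opening in m; "grip_force": force on a finger pad.
Only numpy, scipy, OpenCV 4.12 (cv2) and the standard library are available. Lean on these libraries where they do the work, as an engineer would, in place of code of your own. Each camera call takes 0.05 s, during which the arm holds its last target. There are 200 camera calls.

## Working session

There is one attempt and no reset: what is moved stays moved. The work goes in short steps, Python scripts to look and compute and a tool call to move; the robot and the scene stay as the last step left them, time stands still between calls to the robot, and variables do not carry over. Pictures are saved under pics/ and viewed, at most 14 in all, crops included, and the job is handed in when it is done.

Besides the shell and the picture viewer there is one more tool, called as name(argument=value, ...) on one line, values as JSON. step_arm: Moves the arm, as the interface text tells. Its arguments: {"type":"object","properties":{"moves":{"type":"array"},"grip_force":{"type":"number"}},"required":["moves"]}

```bash
mkdir -p pics; python3 - <<'E'
from workcell import telemetry, imaging
import cv2,numpy as np
for n in ['top','side']:
    cv2.imwrite(f'pics/{n}0.png',imaging.read_camera(n)[:,:,::-1])
    p=imaging.camera_params(n); print(n,p)
p=imaging.camera_params('wrist');print(p)
s=telemetry.get_state();print(s)
E
```

```text
top {'camera_matrix': array([[410.81301116,   0.        , 315.69908785],
       [  0.        , 410.81301116, 198.85038152],
       [  0.        ,   0.        ,   1.        ]]), 'pose': array([[ 0.01618181,  0.99646258, -0.08246497,  0.42394277],
       [-0.99960446,  0.01422508, -0.02426059, -0.00267752],
       [-0.0230017 ,  0.08282493,  0.99629863,  1.20290642],
       [ 0.        ,  0.        ,  0.        ,  1.        ]])}
side {'camera_matrix': array([[418.32596882,   0.        , 319.64900397],
       [  0.        , 418.32596882, 202.61074052],
       [  0.        ,   0.        ,   1.        ]]), 'pose': array([[ 0.95626158,  0.21037368, -0.20324052,  0.22073723],
       [-0.29192537,  0.64234124, -0.7086447 , -1.04196856],
       [-0.01853042,  0.73698076,  0.67565966,  1.07597303],
       [ 0.        ,  0.        ,  0.        ,  1.        ]])}
{'camera_matrix': array([[278.01263425,   0.        , 320.66227729],
       [  0.        , 278.01263425, 201.82834944],
       [  0.        ,   0.        ,   1.        ]]), 'pose': array([[ 0.4198292 ,  0.86043681,  0.28877662,  0.315758
[... 187 characters left out ...]
)}
{'clock': 0.1, 'joint_pos': array([-1.27759147e+00,  3.13947255e-01,  4.51137512e-02,  1.30361179e+00,
       -3.51377093e-05,  1.43116784e+00]), 'qvel': array([-0.00179481, -0.00164536,  0.00219373,  0.00037356,  0.00151702,
       -0.00111855]), 'tau': array([ 2.15645348e-03, -4.81726170e+01,  2.99243045e+01,  1.27946329e-02,
       -1.66577011e-04, -1.12616101e-05]), 'tcp_pos': array([ 0.2410156 , -0.52155312,  0.23049421]), 'orientation': array([-8.20704154e-04,  9.76672836e-01,  2.14731207e-01, -8.07653121e-05]), 'wrist_force': array([-0.49884353, -0.30230882, -0.40068722]), 'ft_torque': array([0.03747811, 0.01929269, 0.02501163]), 'grip_force': 0.0, 'finger_gap': 0.0853395076260686}
```

View pics/top0.png

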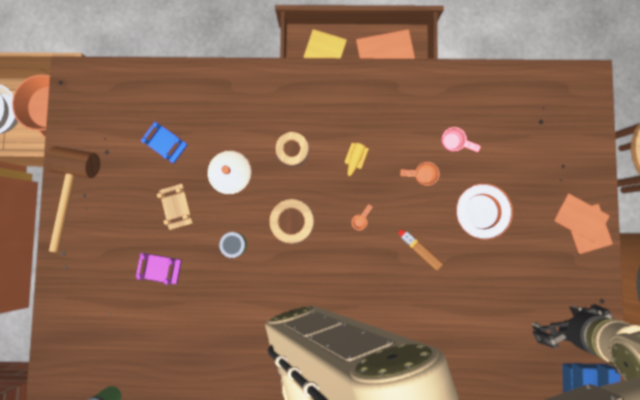

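View pics/side0.png

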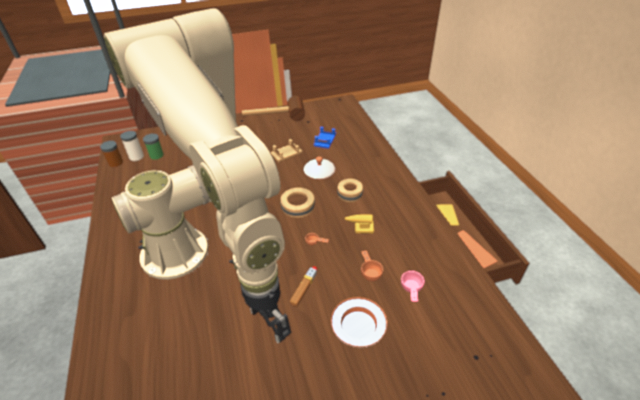

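The top view shows the lid (229,172), sahan (484,211), large block (291,221), small block (291,148), large ladle (428,173), small ladle (361,222), burnisher (420,250, nose upper left) and rest (174,206). The horn is at (356,157), the tin at (232,244), and the blue, purple and pink look-alikes are also visible. The side view agrees.

```bash
cat > h.py <<'E'
import numpy as np,cv2
from scipy.spatial.transform import Rotation as R
from workcell import telemetry, imaging
def ray(u,v,P):
    K=P['camera_matrix'];T=P['pose']
    d=T[:3,:3]@np.array([(u-K[0,2])/K[0,0],-(v-K[1,2])/K[1,1],-1.]);return T[:3,3],d
def at(u,v,z,P):
    o,d=ray(u,v,P);return (o+d*(z-o[2])/d[2])[:2]
def proj(p,P):
    K=P['camera_matrix'];T=P['pose'];c=T[:3,:3].T@(np.asarray(p)-T[:3,3])
    return np.array([K[0,0]*c[0]/-c[2]+K[0,2],K[1,1]*-c[1]/-c[2]+K[1,2]])
def pose():
    s=telemetry.get_state();q=s['orientation'];return s['tcp_pos'],R.from_quat([q[1],q[2],q[3],q[0]]),s
def go(p,yaw=None):
    """shift mm / turn rad to TCP p; yaw = world angle of tool y axis (mod pi), tool down"""
    t,r,s=pose()
    M=r.as_matrix(); cur=np.arctan2(M[1,1],M[0,1])
    if yaw is None: yaw=cur
    else: yaw=cur+(yaw-cur+np.pi/2)%np.pi-np.pi/2
    y=np.array([np.cos(yaw),np.sin(yaw),0]);z=np.array([0,0,-1.]);G=np.c_[np.cross(y,z),y,z]
    print('shift',np.round(M.T@(np.array(p)-t)*1e3,1),'turn',np.round(R.from_matrix(M.T@G).as_rotvec(),3),'j6',round(s['joint_pos'][5],2),'tcp',np.round(t,4),'gap',round(s['finger_gap'],4),'t',round(s['clock'],1),'F',np.round(s['wrist_force'],1))
def seg(im,roi,f):
    x0,y0,x1,y1=roi;c=im[y0:y1,x0:x1];m=f(cv2.cvtColor(c,cv2.COLOR_RGB2HSV).astype(int)).astype('uint8')
    cs,_=cv2.findContours(m,cv2.RETR_EXTERNAL,cv2.CHAIN_APPROX_NONE);k=max(cs,key=cv2.contourArea)
    return k.reshape(-1,2)+[x0,y0]
E
python3 - <<'E'
from h import *
im=cv2.imread('pics/top0.png')[:,:,::-1].copy();P=imaging.camera_params('top')
hsv=cv2.cvtColor(im,cv2.COLOR_RGB2HSV)
for n,(u,v) in dict(tab=(330,270),lid=(235,180),knob=(226,170),sah=(462,211),sahc=(483,208),blk=(307,221),bh=(291,221),lad=(428,173),sl=(361,222),bur=(425,255),st=(411,241),rest=(174,206)).items(): print(n,hsv[v,u])
E
python3 - <<'E'
import cv2
im=cv2.imread('pics/top0.png')[110:290,130:530]
cv2.imwrite('pics/c.png',cv2.resize(im,None,fx=2,fy=2,interpolation=cv2.INTER_CUBIC))
E
```

```text
tab [ 11 131 140]
lid [109   8 243]
knob [ 10 132 231]
sah [110   6 244]
sahc [107   7 242]
blk [ 21  82 240]
bh [ 11 129 127]
lad [ 10 131 232]
sl [ 10 132 233]
bur [ 13 141 202]
st [130   4 199]
rest [ 16  95 220]
```

View pics/c.png

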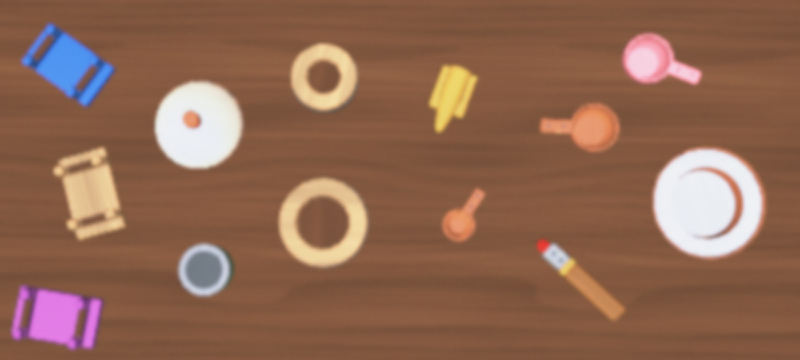

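The crop shows every object clearly. All of them are brighter than the table, so I'll segment by brightness.

```bash
python3 - <<'E'
from h import *
im=cv2.imread('pics/top0.png')[:,:,::-1].copy();P=imaging.camera_params('top')
f=lambda h:h[...,2]>183
for n,roi,z,d in [('lid',(200,142,258,202),.002,.128),('sahan',(450,175,520,245),.033,.157),('lblk',(262,192,322,250),.04,.124),('sblk',(268,125,316,172),.04,.094)]:
    c=seg(im,roi,f); w=np.array([at(u,v,z,P) for u,v in c]); (a,b),r=cv2.minEnclosingCircle(w.astype('float32'))
    A=np.c_[2*w,np.ones(len(w))];s=np.linalg.lstsq(A,(w**2).sum(1),rcond=None)[0];print(n,s[:2].round(4),'d',2*np.sqrt(s[2]+s[:2]@s[:2]).round(4),d)
for n,roi,z in [('lad',(395,155,445,192),.034),('slad',(345,198,380,235),.026),('bur',(393,222,448,275),.024),('rest',(150,178,198,236),.03)]:
    c=seg(im,roi,f); w=np.array([at(u,v,z,P) for u,v in c])
    m=np.zeros(im.shape[:2],'uint8');cv2.drawContours(m,[c.reshape(-1,1,2)],-1,1,-1);ys,xs=np.nonzero(m)
    pw=np.array([at(u,v,z,P) for u,v in zip(xs,ys)]);e,V=np.linalg.eigh(np.cov(pw.T));ax=V[:,1]
    pr=(pw-pw.mean(0))@ax
    print(n,'mean',pw.mean(0).round(4),'axis deg',np.degrees(np.arctan2(ax[1],ax[0])).round(1),'ext',pr.min().round(3),pr.max().round(3),'rect',cv2.minAreaRect(w.astype('float32')))
    # bowl: erode out tang
    if 'lad' in n:
        k=cv2.getStructuringElement(cv2.MORPH_ELLIPSE,(9,9));o=cv2.morphologyEx(m,cv2.MORPH_OPEN,k);ys,xs=np.nonzero(o);b=np.array([at(u,v,z,P) for u,v in zip(xs,ys)]).mean(0);print('  bowl',b.round(4),2*np.sqrt(len(xs)/np.pi))
print('nose',at(404,236,.012,P))
E
```

```text
lid [0.5998 0.2855] d 0.1272 0.128
sahan [ 0.4937 -0.4498] d 0.1538 0.157
lblk [0.4569 0.0947] d 0.122 0.124
sblk [0.6666 0.098 ] d 0.0922 0.094
lad mean [ 0.5985 -0.2798] axis deg 90.1 ext -0.045 0.066 rect ((0.5926554203033447, -0.2709595263004303), (0.06523974239826202, 0.10643097758293152), 18.53181266784668)
  bowl [ 0.5982 -0.288 ] 23.936536824085962
slad mean [ 0.4658 -0.1042] axis deg 147.0 ext -0.048 0.032 rect ((0.46989279985427856, -0.11009109020233154), (0.04216250777244568, 0.0790693461894989), 45.646263122558594)
  bowl [ 0.4578 -0.0987] 15.430353037616328
bur mean [ 0.3831 -0.2703] axis deg 47.7 ext -0.072 0.076 rect ((0.3842673897743225, -0.26861846446990967), (0.1481442153453827, 0.02436169981956482), 46.535701751708984)
rest mean [0.493  0.4325] axis deg -162.8 ext -0.06 0.06 rect ((0.4924713373184204, 0.4348214864730835), (0.11956292390823364, 0.07834792137145996), 17.24408531188965)
nose [ 0.41902381 -0.22921353]
```

```bash
cat >> h.py <<'E'
def go(p,yaw=None):
    """p world TCP; yaw world angle of tool y (mod pi). Chooses turn keeping j6 small."""
    t,r,s=pose();M=r.as_matrix();cur=np.arctan2(M[1,1],M[0,1]);dj1=np.arctan2(p[1],p[0])-np.arctan2(t[1],t[0])
    j6=s['joint_pos'][5]
    if yaw is None: dy=0
    else:
        c=[(yaw-cur+k*np.pi) for k in range(-4,5)];dy=min(c,key=lambda d:abs(j6+dj1-d))
    y=np.array([np.cos(cur),np.sin(cur),0]);z=np.array([0,0,-1.]);G=np.c_[np.cross(y,z),y,z]
    print('shift',np.round(M.T@(np.array(p)-t)*1e3,1),'turnz',round(-dy,3),'tilt',np.round(R.from_matrix(M.T@G).as_rotvec(),3),'j6',round(j6,2),'->',round(j6+dj1-dy,2),'tcp',np.round(t,4),'cur',round(np.degrees(cur),1),'gap',round(s['finger_gap'],4),'t',round(s['clock'],1),'F',np.round(s['wrist_force'],1))
E
python3 -c "
from h import *
go([.6,.2855,.2],np.radians(115))
go([.6,.2855,.2],np.radians(30))"
```

```text
shift [ 664.4 -582.    31.6] turnz -3.145 tilt [-0.002 -0.    -0.   ] j6 1.43 -> -0.13 tcp [ 0.241  -0.5216  0.2305] cur -65.2 gap 0.0853 t 0.1 F [-0.5 -0.3 -0.4]
shift [ 664.4 -582.    31.6] turnz -1.662 tilt [-0.002 -0.    -0.   ] j6 1.43 -> 1.35 tcp [ 0.241  -0.5216  0.2305] cur -65.2 gap 0.0853 t 0.1 F [-0.5 -0.3 -0.4]
```

step_arm(moves=[[[30, -26, 0], [0, 0, -0.1], 85], [[60, -52, 0], [0, 0, -0.2], 85], [[90, -79, 0], [0, 0, -0.3], 85], [[120, -105, 0], [0, 0, -0.4], 85], [[150, -131, 0], [0, 0, -0.5], 85], [[180, -158, 0], [0, 0, -0.6], 85], [[210, -184, 0], [0, 0, -0.7], 85], [[240, -210, 0], [0, 0, -0.8], 85]])

```text
clock: 0.77
tcp_pos: [0.371, -0.2287, 0.2311]
orientation: [-0.0, 0.815, 0.58, -0.0]
wrist_force: [0.7, -0.0, 0.6]
finger_gap: 0.085
grip_force: 0.0
```

```bash
python3 -c "
from h import *
go([.6,.2855,.2],np.radians(30))"
```

```text
shift [560.8  48.   31.1] turnz -0.857 tilt [-0. -0. -0.] j6 1.17 -> 1.31 tcp [ 0.371  -0.2287  0.2311] cur -19.1 gap 0.085 t 0.8 F [ 0.7 -0.   0.6]
```

step_arm(moves=[[[35, 3, 2], [0, 0, -0.1], 85], [[70, 6, 4], [0, 0, -0.2], 85], [[105, 9, 6], [0, 0, -0.3], 85], [[140, 12, 8], [0, 0, -0.4], 85], [[175, 15, 10], [0, 0, -0.5], 85], [[210, 18, 12], [0, 0, -0.6], 85], [[250, 21, 14], [0, 0, -0.7], 85], [[290, 25, 16], [0, 0, -0.8], 85]])

```text
clock: 1.43
tcp_pos: [0.4907, 0.0364, 0.215]
orientation: [-0.0, 0.524, 0.851, -0.0]
wrist_force: [-0.4, -0.2, 0.0]
finger_gap: 0.0851
grip_force: 0.0
```

```bash
python3 -c "
from h import *
go([.6,.2855,.17],np.radians(30))"
```

```text
shift [173.3 209.7  44.9] turnz -0.057 tilt [-0. -0. -0.] j6 1.02 -> 1.33 tcp [0.4907 0.0364 0.215 ] cur 26.7 gap 0.0851 t 1.4 F [-0.4 -0.2  0. ]
```

step_arm(moves=[[[26, 31, 6], [0, 0, 0], 70], [[52, 62, 12], [0, 0, 0], 60], [[78, 93, 18], [0, 0, 0], 60], [[104, 124, 24], [0, 0, 0], 60], [[130, 155, 30], [0, 0, 0], 60], [[155, 186, 40], [0, 0, 0], 60], [[173, 210, 45], [0, 0, 0], 60], [[173, 210, 45], [0, 0, 0], 60]])

```text
clock: 2.1
tcp_pos: [0.602, 0.2878, 0.1667]
orientation: [-0.001, 0.524, 0.851, -0.0]
wrist_force: [-0.6, -1.0, -0.6]
finger_gap: 0.0602
grip_force: 0.0
```

```bash
cat >> h.py <<'E'
def wrist(name):
    P=imaging.camera_params('wrist');im=imaging.read_camera('wrist');cv2.imwrite('pics/%s.png'%name,im[:,:,::-1]);np.save('pics/%s.npy'%name,P);return im,P
E
python3 -c "
from h import *
im,P=wrist('w1')
print(proj([.6,.2855,.049],P),proj([.6,.2855,.0],P))
go([.6,.2855,.17])"
```

```text
[317.86713356 196.90118976] [318.36001012 184.16295334]
shift [ 0.6 -1.  -2.5] turnz 0 tilt [-0.003 -0.001 -0.   ] j6 1.43 -> 1.43 tcp [0.6012 0.2854 0.1675] cur 26.7 gap 0.0603 t 2.1 F [ 0.1 -0.  -0.4]
```

View pics/w1.png

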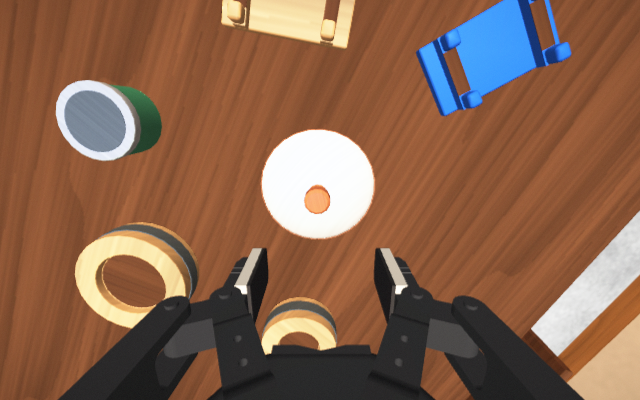

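The wrist view shows the knob at (317,199), where the estimate predicted it, so the lid position holds to about 1 mm. I'll descend and grip.

step_arm(moves=[[[0, -0.5, 30], [0, 0, 0], 60], [[0, -0.5, 60], [0, 0, 0], 60], [[0, -0.5, 90], [0, 0, 0], 60], [[0, -0.5, 110], [0, 0, 0], 60], [[0, -0.5, 125], [0, 0, 0], 60], [[0, -0.5, 132], [0, 0, 0], 60], [[0, -0.5, 135], [0, 0, 0], 50], [[0, -0.5, 135], [0, 0, 0], 40]], grip_force=40)

```text
clock: 2.82
tcp_pos: [0.601, 0.282, 0.0353]
orientation: [-0.0, 0.527, 0.85, -0.0]
wrist_force: [-0.7, 0.4, -0.4]
finger_gap: 0.0404
grip_force: 0.0
```

step_arm(moves=[[[0, 0, 0], [0, 0, 0], 20], [[0, 0, 0], [0, 0, 0], 15], [[0, 0, 0], [0, 0, 0], 15], [[0, 0, 0], [0, 0, 0], 15], [[0, 0, 0], [0, 0, 0], 15]], grip_force=40)

```text
clock: 3.23
tcp_pos: [0.6021, 0.2828, 0.0369]
orientation: [0.001, 0.526, 0.85, 0.001]
wrist_force: [-0.5, -1.5, 6.3]
finger_gap: 0.0239
grip_force: 39.9
```

step_arm(moves=[[[0, 0, 0], [0, 0, 0], 35], [[0, 0, 0], [0, 0, 0], 40], [[0, 0, 2], [0, 0, 0], 40], [[0, 0, 4], [0, 0, 0], 40], [[0, 0, 5.5], [0, 0, 0], 40], [[0, 0, 5.5], [0, 0, 0], 40], [[0, 0, 5.5], [0, 0, 0], 40]])

```text
clock: 3.82
tcp_pos: [0.6009, 0.2828, 0.0293]
orientation: [-0.0, 0.526, 0.85, -0.0]
wrist_force: [-0.8, 0.3, -0.3]
finger_gap: 0.0401
grip_force: 0.0
```

```bash
python3 -c "
from h import *
im,P=wrist('w2')
for i in range(4):
  go([.6,.2855,.03]); imaging.read_camera('side')
cv2.imwrite('pics/w2c.png',cv2.resize(im[90:330,180:460,::-1],None,fx=2,fy=2))"
```

```text
shift [ 2.9  0.3 -0.5] turnz 0 tilt [-0.  0.  0.] j6 1.43 -> 1.43 tcp [0.601  0.2828 0.0295] cur 26.5 gap 0.0399 t 3.9 F [ 0.  -0.7 -0.2]
shift [ 2.9  0.2 -0.4] turnz 0 tilt [-0.  0.  0.] j6 1.43 -> 1.43 tcp [0.6011 0.2828 0.0296] cur 26.5 gap 0.0399 t 3.9 F [0.1 0.6 0.1]
shift [ 2.9  0.1 -0.3] turnz 0 tilt [ 0.  0. -0.] j6 1.43 -> 1.43 tcp [0.6012 0.2828 0.0297] cur 26.5 gap 0.0402 t 4.0 F [-0.4 -0.6  0.1]
shift [ 2.9  0.1 -0.2] turnz 0 tilt [ 0.  0. -0.] j6 1.43 -> 1.43 tcp [0.6012 0.2828 0.0298] cur 26.5 gap 0.0401 t 4.0 F [-0.   0.   0.1]
```

View pics/w2c.png

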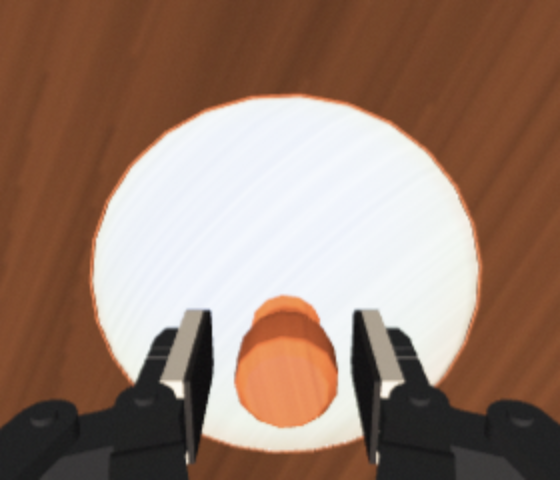

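The crop shows the knob (323,276 in the full image) between the pads and slightly forward of their centre. I'll shift 2.5 mm forward and grip.

step_arm(moves=[[[2.5, 0, 0.5], [0, 0, 0], 40], [[2.5, 0, 0.5], [0, 0, 0], 30], [[2.5, 0, 0.5], [0, 0, 0], 20], [[2.5, 0, 0.5], [0, 0, 0], 15], [[2.5, 0, 0.5], [0, 0, 0], 15], [[2.5, 0, 0.5], [0, 0, 0], 15], [[2.5, 0, 0.5], [0, 0, 0], 15]], grip_force=50)

```text
clock: 4.65
tcp_pos: [0.6001, 0.2853, 0.0295]
orientation: [-0.0, 0.526, 0.85, 0.0]
wrist_force: [-1.0, 1.5, 2.8]
finger_gap: 0.0242
grip_force: 49.1
```

step_arm(moves=[[[0, 0, -3], [0, 0, 0], 15], [[0, 0, -10], [0, 0, 0], 15], [[0, 0, -25], [0, 0, 0], 15], [[0, 0, -45], [0, 0, 0], 15], [[0, 0, -70], [0, 0, 0], 15], [[0, 0, -95], [0, 0, 0], 15], [[0, 0, -110], [0, 0, 0], 15], [[0, 0, -115], [0, 0, 0], 15]])

```text
clock: 5.32
tcp_pos: [0.6015, 0.2853, 0.1478]
orientation: [0.002, 0.527, 0.85, 0.002]
wrist_force: [0.4, -0.4, -3.0]
finger_gap: 0.0244
grip_force: 49.3
```

```bash
python3 -c "
from h import *
im,P=wrist('w3')
go([.4937,-.4498,.15],np.radians(26.5-58-20))"
```

```text
shift [-610.1 -423.9   -4. ] turnz -1.781 tilt [ 0.004  0.001 -0.   ] j6 1.43 -> -1.53 tcp [0.6013 0.2853 0.1472] cur 26.5 gap 0.0238 t 5.4 F [ 0.3  0.1 -1.8]
```

step_arm(moves=[[[-12, -8, 0], [0, 0, 0], 15], [[-33, -23, 0], [0, 0, 0], 15], [[-62, -43, 0], [0, 0, 0], 15], [[-91, -63, 0], [0, 0, 0], 15], [[-120, -83, 0], [0, 0, 0], 15], [[-149, -103, 0], [0, 0, 0], 15], [[-178, -123, 0], [0, 0, 0], 15], [[-207, -143, 0], [0, 0, 0], 15]])

```text
clock: 6.03
tcp_pos: [0.562, 0.0339, 0.1423]
orientation: [-0.001, 0.527, 0.85, -0.001]
wrist_force: [0.8, -0.4, -3.1]
finger_gap: 0.0244
grip_force: 49.5
```

step_arm(moves=[[[-29, -20, 0], [0, 0, 0], 15], [[-58, -40, 0], [0, 0, 0], 15], [[-87, -60, 0], [0, 0, 0], 15], [[-116, -80, 0], [0, 0, 0], 15], [[-145, -100, 0], [0, 0, 0], 15], [[-174, -120, 0], [0, 0, 0], 15], [[-203, -140, 0], [0, 0, 0], 15], [[-232, -160, 0], [0, 0, 0], 15]])

```text
clock: 6.7
tcp_pos: [0.5221, -0.2444, 0.1423]
orientation: [-0.002, 0.527, 0.85, -0.0]
wrist_force: [0.8, 0.9, -3.6]
finger_gap: 0.0242
grip_force: 49.5
```

```bash
python3 -c "
from h import *
go([.4937,-.4498,.15])"
```

```text
shift [-171.3 -116.9   -7.9] turnz 0 tilt [-0.002 -0.003 -0.   ] j6 0.53 -> 0.23 tcp [ 0.5221 -0.2444  0.1423] cur 26.4 gap 0.0242 t 6.7 F [ 0.8  0.9 -3.6]
```

step_arm(moves=[[[-29, -20, 0], [0, 0, 0], 15], [[-58, -40, 0], [0, 0, 0], 15], [[-87, -60, 0], [0, 0, 0], 15], [[-116, -80, 0], [0, 0, 0], 15], [[-142, -97, 0], [0, 0, 0], 15], [[-162, -110, 0], [0, 0, 0], 15], [[-171, -117, 0], [0, 0, 0], 15], [[-171, -117, 0], [0, 0, 0], 15]])

```text
clock: 7.37
tcp_pos: [0.4937, -0.4505, 0.1419]
orientation: [-0.001, 0.528, 0.849, -0.0]
wrist_force: [0.2, 0.5, -3.2]
finger_gap: 0.0246
grip_force: 49.5
```

```bash
python3 -c "
from h import *
im,P=wrist('w4')
go([.4937,-.4498,.1])
print(proj([.4937,-.4498,.033],P))"
```

```text
shift [-1.  -1.  42.2] turnz 0 tilt [-0.001 -0.003 -0.   ] j6 0.25 -> 0.25 tcp [ 0.4943 -0.4485  0.1423] cur 26.3 gap 0.024 t 7.4 F [-0.2 -0.2 -3.1]
[321.07384107 197.8948255 ]
```

View pics/w4.png

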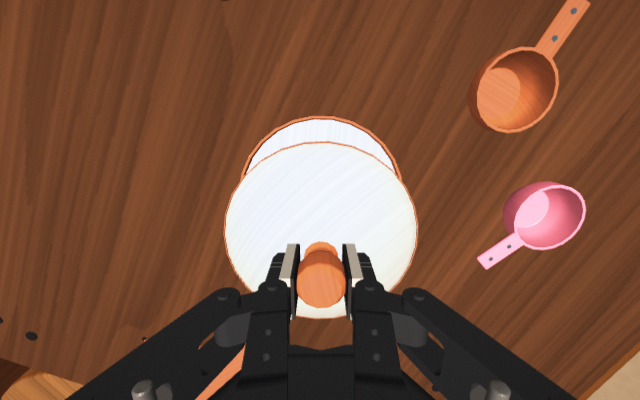

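The wrist view shows the lid held level, with the sahan's rear rim arc behind it (top at (321,117)). I'll compare that with the projections.

```bash
python3 -c "
from h import *
im=cv2.imread('pics/w4.png');P=np.load('pics/w4.npy',allow_pickle=True).item()
t=np.linspace(0,2*np.pi,721)
for c,z,r in [((.4937,-.4498),.033,.0785),((.4943,-.4485),.1155,.064)]:
  q=np.array([proj([c[0]+r*np.cos(a),c[1]+r*np.sin(a),z],P) for a in t]);print(q.min(0),q.max(0))
  k=(abs(q[:,1]-150)<.7);print(q[k])
# observed brightness outlines
g=im.max(2)
for r in (125,135,145,150): 
  x=np.nonzero(g[r,200:460]>165)[0]+200;print(r,x.min(),x.max())
for r in (200,228,250):
  x=np.nonzero(g[r,200:460]>165)[0]+200;print(r,x.min(),x.max())
for c in (300,321,340): 
  x=np.nonzero(g[90:200,c]>165)[0]+90;print(c,x.min())
"
```

```text
[238.06304368 110.89795312] [404.16736565 270.00127709]
[[392.91739483 150.46888587]
 [392.53102022 149.83891515]
 [249.7668173  149.7314902 ]
 [249.37967339 150.36043638]]
[226.22128999 135.56352441] [419.3696558  312.93879281]
[[376.36843333 150.37838693]
 [375.59631909 149.91170506]
 [374.81895836 149.45160828]
 [271.17513418 149.37380979]
 [270.39569488 149.8325013 ]
 [269.62146727 150.29777534]]
125 282 359
135 267 375
145 257 385
150 253 388
200 229 412
228 224 417
250 226 415
300 118
321 116
340 118
```

step_arm(moves=[[[-1, 0, 10], [0, 0, 0], 15], [[-1.5, -0.5, 25], [0, 0, 0], 15], [[-1.5, -0.5, 40], [0, 0, 0], 15], [[-1.5, -0.5, 52], [0, 0, 0], 15], [[-1.5, -0.5, 62], [0, 0, 0], 15], [[-1.5, -0.5, 69], [0, 0, 0], 15], [[-1.5, -0.5, 72], [0, 0, 0], 15], [[-1.5, -0.5, 72], [0, 0, 0], 15]])

```text
clock: 8.08
tcp_pos: [0.496, -0.4487, 0.0714]
orientation: [-0.001, 0.526, 0.85, 0.0]
wrist_force: [-0.0, -0.4, -3.2]
finger_gap: 0.0241
grip_force: 49.5
```

```bash
python3 -c "
from h import *
im,P=wrist('w5')
go([.4937,-.4498,.0565])
cv2.imwrite('pics/w5c.png',cv2.resize(im[70:370,180:460,::-1],None,fx=2,fy=2))"
```

```text
shift [ 0.7 -2.6 15.7] turnz 0 tilt [-0. -0. -0.] j6 0.25 -> 0.25 tcp [ 0.4963 -0.4493  0.0722] cur 26.5 gap 0.0239 t 8.1 F [-0.3 -0.3 -3.4]
```

View pics/w5c.png

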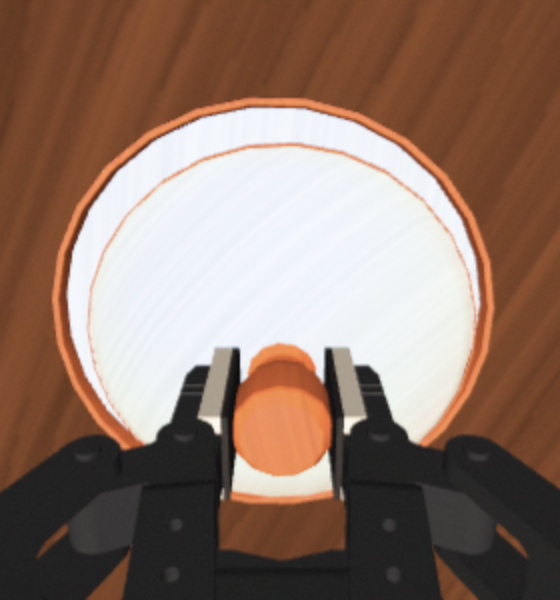

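The crop shows the lid about 9 crop px (3 mm) to the right of the dish's centre. I'll shift y by -2.8 and lower gently.

step_arm(moves=[[[0.3, -1.5, 0], [0, 0, 0], 15], [[0.6, -2.8, 2], [0, 0, 0], 15], [[0.6, -2.8, 5], [0, 0, 0], 15], [[0.6, -2.8, 8], [0, 0, 0], 15], [[0.6, -2.8, 11], [0, 0, 0], 15], [[0.6, -2.8, 13], [0, 0, 0], 15], [[0.6, -2.8, 13], [0, 0, 0], 15]])

```text
clock: 8.72
tcp_pos: [0.4931, -0.4502, 0.0585]
orientation: [-0.001, 0.526, 0.85, 0.0]
wrist_force: [-0.5, -0.2, -2.2]
finger_gap: 0.0243
grip_force: 49.5
```

step_arm(moves=[[[0, 0, 0.5], [0, 0, 0], 15], [[0, 0, 1], [0, 0, 0], 15], [[0, 0, 1.5], [0, 0, 0], 15], [[0, 0, 1.5], [0, 0, 0], 15]])

```text
clock: 9.05
tcp_pos: [0.4934, -0.4505, 0.0578]
orientation: [0.0, 0.526, 0.85, -0.0]
wrist_force: [-1.0, -1.1, -2.7]
finger_gap: 0.0242
grip_force: 49.5
```

step_arm(moves=[[[0, 0, 0.6], [0, 0, 0], 15], [[0, 0, 1.2], [0, 0, 0], 15], [[0, 0, 1.2], [0, 0, 0], 15]])

```text
clock: 9.3
tcp_pos: [0.4935, -0.4506, 0.0566]
orientation: [0.0, 0.526, 0.85, -0.0]
wrist_force: [-0.4, 0.8, -2.8]
finger_gap: 0.0241
grip_force: 49.5
```

step_arm(moves=[[[0, 0, 0.3], [0, 0, 0], 15], [[0, 0, 0.6], [0, 0, 0], 15], [[0, 0, 0.6], [0, 0, 0], 15]])

```text
clock: 9.55
tcp_pos: [0.4934, -0.4506, 0.0566]
orientation: [0.0, 0.526, 0.85, -0.0]
wrist_force: [-0.8, 1.6, 0.8]
finger_gap: 0.0241
grip_force: 49.8
```

step_arm(moves=[[[0, 0, 0], [0, 0, 0], 27], [[0, 0, 0], [0, 0, 0], 32], [[0, 0, 0], [0, 0, 0], 40], [[0, 0, 0], [0, 0, 0], 46], [[0, 0, -5], [0, 0, 0], 46], [[0, 0, -20], [0, 0, 0], 46], [[0, 0, -45], [0, 0, 0], 46], [[0, 0, -75], [0, 0, 0], 55]])

```text
clock: 10.22
tcp_pos: [0.4924, -0.4494, 0.1301]
orientation: [-0.002, 0.526, 0.85, 0.001]
wrist_force: [0.0, 0.4, -0.1]
finger_gap: 0.0547
grip_force: 0.0
```

step_arm(moves=[[[0, 0, -25], [0, 0, 0], 85], [[0, 0, -45], [0, 0, 0], 85], [[0, 0, -50], [0, 0, 0], 85], [[0, 0, -50], [0, 0, 0], 85]])

```text
clock: 10.55
tcp_pos: [0.4943, -0.4515, 0.1834]
orientation: [0.002, 0.526, 0.85, -0.001]
wrist_force: [-0.2, 0.5, -0.3]
finger_gap: 0.0848
grip_force: 0.0
```

```bash
python3 -c "
from h import *
im,P=wrist('w6')
go([.598,-.288,.15],0)
print(proj([.598,-.288,.034],P))
cv2.imwrite('pics/w6c.png',im[:,150:,::-1])"
```

```text
shift [ 99.2 165.9  31.3] turnz 0.462 tilt [ 0.     0.001 -0.   ] j6 0.25 -> 1.0 tcp [ 0.4936 -0.4508  0.1814] cur 26.5 gap 0.0847 t 10.6 F [ 0.3  0.5 -1.3]
[490.92246437  87.0311017 ]
```

View pics/w6c.png

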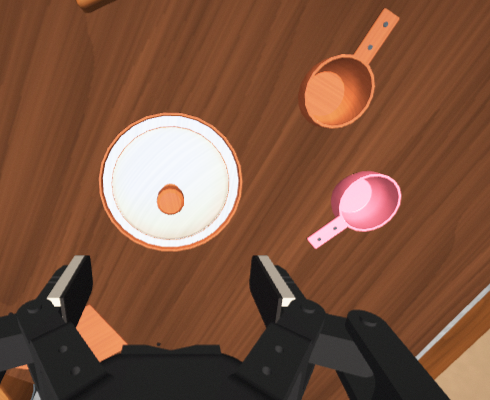

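The lid sits concentric and flat inside the dish's edge. Next is the large ladle.

step_arm(moves=[[[14, 23, 0], [0, 0, 0.08], 85], [[28, 46, 4], [0, 0, 0.16], 85], [[44, 74, 8], [0, 0, 0.24], 85], [[60, 101, 14], [0, 0, 0.32], 85], [[76, 127, 20], [0, 0, 0.4], 85], [[92, 155, 26], [0, 0, 0.46], 85], [[99, 166, 31], [0, 0, 0.46], 85], [[99, 166, 31], [0, 0, 0.46], 85]])

```text
clock: 11.27
tcp_pos: [0.5977, -0.2838, 0.1464]
orientation: [-0.003, 0.705, 0.71, -0.0]
wrist_force: [-1.0, -0.8, -0.4]
finger_gap: 0.0849
grip_force: 0.0
```

```bash
cat >> h.py <<'E'
def ladle(im,P,c0,h,r,tang,f=lambda h:(h[...,0]<16)&(h[...,1]>100)&(h[...,2]>130)):
    """fit rim circle + tang direction by maximizing overlap of the projected outline"""
    from scipy.optimize import minimize
    u,v=proj([*c0,h],P);H=cv2.cvtColor(im,cv2.COLOR_RGB2HSV).astype(int)
    return H[int(v),int(u)],(u,v)
E
python3 -c "
from h import *
im,P=wrist('w7')
go([.598,-.288,.034+.0],0)
for p in ([.598,-.288,.034],[.598,-.288+.034+.042,.034],[.598+.034,-.288,.034],[.598-.034,-.288,.034]):print(proj(p,P))
cv2.imwrite('pics/w7c.png',cv2.resize(im[60:330,180:460,::-1],None,fx=2,fy=2))"
```

```text
shift [ -2.5   1.2 113.2] turnz 0.006 tilt [-0.004 -0.002 -0.   ] j6 1.0 -> 1.0 tcp [ 0.5972 -0.2857  0.1472] cur 0.3 gap 0.0849 t 11.3 F [0.  0.  1.2]
[320.84479745 201.89860826]
[321.52726146 119.99880729]
[356.02110182 202.20843755]
[285.68713326 201.58894314]
```

View pics/w7c.png

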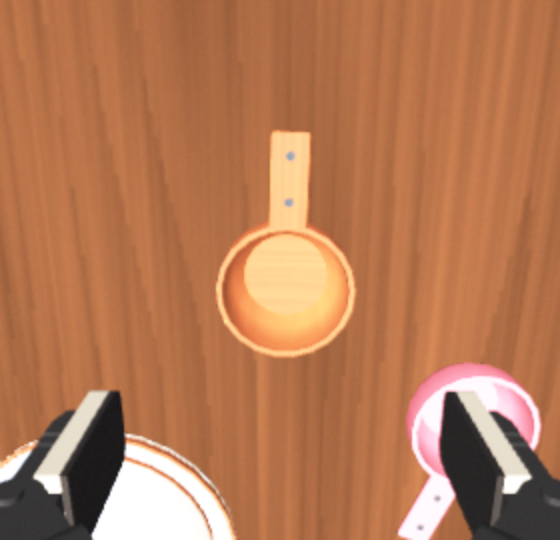

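The crop shows the rim centred at full-image (323,205) with the tang pointing straight up, about 2–3 px off the estimate. I'll correct and descend.

step_arm(moves=[[[-1, 1, 15], [0, 0, 0], 85], [[-2, 2, 35], [0, 0, 0], 85], [[-3.5, 2, 55], [0, 0, 0], 85], [[-3.5, 2, 75], [0, 0, 0], 85], [[-3.5, 2, 90], [0, 0, 0], 85], [[-3.5, 2, 98], [0, 0, 0], 85], [[-3.5, 2, 100], [0, 0, 0], 85], [[-3.5, 2, 100], [0, 0, 0], 85]])

```text
clock: 11.98
tcp_pos: [0.599, -0.2921, 0.0493]
orientation: [-0.001, 0.707, 0.707, -0.0]
wrist_force: [0.3, 0.2, 0.4]
finger_gap: 0.085
grip_force: 0.0
```

```bash
python3 -c "
from h import *
im,P=wrist('w8')
go([.5995,-.2893,.003],0)
cv2.imwrite('pics/w8c.png',im[90:390,120:520,::-1])"
```

```text
shift [ 2.9 -0.3 47.4] turnz 0.001 tilt [ 0.  0. -0.] j6 1.0 -> 1.0 tcp [ 0.5998 -0.2922  0.0504] cur 0.1 gap 0.0849 t 12.0 F [-0.4 -0.1  1. ]
```

View pics/w8c.png

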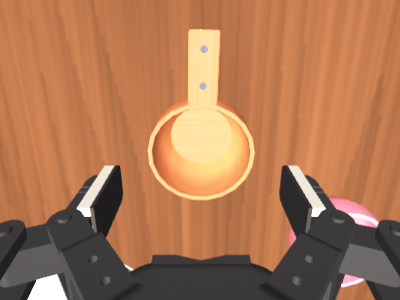

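The rim centre at crop (201,152) is midway between the fingers at 121 and 281. Down and grip.

step_arm(moves=[[[1, 0, 10], [0, 0, 0], 85], [[2, 0, 22], [0, 0, 0], 85], [[2, 0, 34], [0, 0, 0], 85], [[2, 0, 42], [0, 0, 0], 85], [[2, 0, 46], [0, 0, 0], 85], [[2, 0, 47], [0, 0, 0], 85], [[2, 0, 47], [0, 0, 0], 80]], grip_force=30)

```text
clock: 12.62
tcp_pos: [0.5996, -0.2891, 0.0023]
orientation: [-0.0, 0.706, 0.708, -0.0]
wrist_force: [0.1, -0.4, -0.4]
finger_gap: 0.0799
grip_force: 0.0
```

step_arm(moves=[[[0, 0, 0], [0, 0, 0], 75], [[0, 0, 0], [0, 0, 0], 70], [[0, 0, 0], [0, 0, 0], 64], [[0, 0, 0], [0, 0, 0], 60], [[0, 0, 0], [0, 0, 0], 60], [[0, 0, 0], [0, 0, 0], 60]])

```text
clock: 13.12
tcp_pos: [0.6002, -0.2897, 0.0041]
orientation: [0.001, 0.706, 0.708, 0.0]
wrist_force: [-2.8, 1.6, 5.7]
finger_gap: 0.0681
grip_force: 34.2
```

step_arm(moves=[[[0, 0, -3], [0, 0, 0], 60], [[0, 0, -10], [0, 0, 0], 60], [[0, 0, -25], [0, 0, 0], 60], [[0, 0, -50], [0, 0, 0], 60], [[0, 0, -80], [0, 0, 0], 60], [[0, 0, -110], [0, 0, 0], 60], [[0, 0, -125], [0, 0, 0], 60], [[0, 0, -130], [0, 0, 0], 60]])

```text
clock: 13.78
tcp_pos: [0.6017, -0.2905, 0.1373]
orientation: [0.003, 0.706, 0.708, 0.001]
wrist_force: [-0.7, 0.6, -0.8]
finger_gap: 0.0674
grip_force: 34.5
```

```bash
python3 -c "
from h import *
im,P=wrist('w9')
go([.4569,.0947,.13])"
```

```text
shift [ 385.2 -143.7    4.6] turnz 0 tilt [ 0.004  0.003 -0.   ] j6 1.0 -> 1.65 tcp [ 0.6013 -0.2902  0.1363] cur 0.1 gap 0.0682 t 13.8 F [-0.1 -1.  -1.2]
```

step_arm(moves=[[[14, -5, 0], [0, 0, 0], 60], [[40, -15, 0], [0, 0, 0], 60], [[70, -26, 0], [0, 0, 0], 60], [[102, -38, 0], [0, 0, 0], 60], [[134, -50, 0], [0, 0, 0], 60], [[166, -62, 0], [0, 0, 0], 60], [[198, -74, 0], [0, 0, 0], 60], [[230, -86, 0], [0, 0, 0], 60]])

```text
clock: 14.5
tcp_pos: [0.5114, -0.0578, 0.1312]
orientation: [-0.001, 0.706, 0.708, -0.001]
wrist_force: [0.9, -1.0, -1.0]
finger_gap: 0.068
grip_force: 34.5
```

step_arm(moves=[[[32, -12, 0], [0, 0, 0], 60], [[64, -24, 0], [0, 0, 0], 60], [[96, -36, 0], [0, 0, 0], 60], [[125, -47, 0], [0, 0, 0], 60], [[146, -54, 0], [0, 0, 0], 60], [[155, -58, 0], [0, 0, 0], 60], [[155, -58, 0], [0, 0, 0], 60]])

```text
clock: 15.08
tcp_pos: [0.4531, 0.0969, 0.1318]
orientation: [-0.001, 0.705, 0.709, -0.001]
wrist_force: [-0.5, -0.8, -1.2]
finger_gap: 0.0681
grip_force: 34.5
```

```bash
cat >> h.py <<'E'
def ring(P,c,z,r,n=720):
    return np.array([proj([c[0]+r*np.cos(a),c[1]+r*np.sin(a),z],P) for a in np.linspace(0,2*np.pi,n)])
def overlay(name,im,P,rings,crop=None,k=1):
    o=im[:,:,::-1].copy()
    for c,z,r in rings: cv2.polylines(o,[np.round(ring(P,c,z,r,90)*8).astype(np.int32)],True,(0,255,0),1,cv2.LINE_AA,3)
    if crop: o=o[crop[1]:crop[3],crop[0]:crop[2]]
    cv2.imwrite('pics/%s.png'%name,cv2.resize(o,None,fx=k,fy=k))
E
python3 -c "
from h import *
im,P=wrist('w10')
go([.4569,.0947,.09])
t,_,_=pose()
overlay('w10o',im,P,[((.4569,.0947),.04,.062),((.4569,.0947),.04,.039),(t[:2],t[2]+.031,.034)],(160,60,480,400),1.7)"
```

```text
shift [-1.1  2.8 42. ] turnz 0 tilt [-0.002  0.001  0.   ] j6 1.6 -> 1.6 tcp [0.4541 0.0958 0.132 ] cur 0.2 gap 0.0676 t 15.1 F [ 0.8 -0.6 -2.4]
```

View pics/w10o.png

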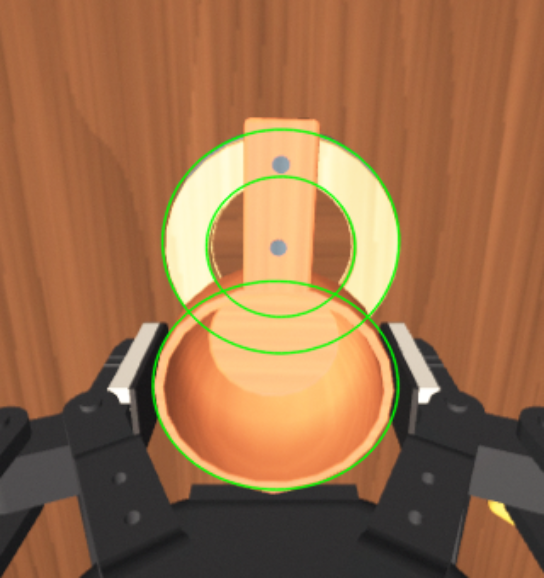

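The overlay shows the block where estimated (within about 2 px) and the ladle centred on the TCP. I'll lower in stages.

step_arm(moves=[[[-0.5, 1.5, 8], [0, 0, 0], 60], [[-1, 2.5, 22], [0, 0, 0], 60], [[-1, 2.5, 38], [0, 0, 0], 60], [[-1, 2.5, 54], [0, 0, 0], 60], [[-1, 2.5, 68], [0, 0, 0], 60], [[-1, 2.5, 77], [0, 0, 0], 60], [[-1, 2.5, 80], [0, 0, 0], 60], [[-1, 2.5, 80], [0, 0, 0], 60]])

```text
clock: 15.8
tcp_pos: [0.4572, 0.0935, 0.0519]
orientation: [-0.001, 0.707, 0.707, -0.001]
wrist_force: [-0.2, 0.5, -2.1]
finger_gap: 0.0681
grip_force: 34.5
```

```bash
python3 -c "
from h import *
go([.4569,.0947,.034])"
```

```text
shift [ 1.2 -0.3 17.9] turnz 0 tilt [-0.002  0.     0.   ] j6 1.6 -> 1.6 tcp [0.4572 0.0935 0.0519] cur 0.0 gap 0.0681 t 15.8 F [-0.2  0.5 -2.1]
```

step_arm(moves=[[[1, -0.3, 3], [0, 0, 0], 60], [[1, -0.3, 7], [0, 0, 0], 60], [[1, -0.3, 11], [0, 0, 0], 60], [[1, -0.3, 14], [0, 0, 0], 60], [[1, -0.3, 15], [0, 0, 0], 60], [[1, -0.3, 15], [0, 0, 0], 60]])

```text
clock: 16.3
tcp_pos: [0.4571, 0.0954, 0.0378]
orientation: [-0.0, 0.706, 0.708, -0.0]
wrist_force: [-0.1, 0.0, -2.3]
finger_gap: 0.0681
grip_force: 34.5
```

step_arm(moves=[[[0, 0, 0.6], [0, 0, 0], 60], [[0, 0, 1.2], [0, 0, 0], 60], [[0, 0, 1.2], [0, 0, 0], 60]])

```text
clock: 16.55
tcp_pos: [0.4574, 0.0954, 0.0368]
orientation: [0.0, 0.706, 0.708, 0.0]
wrist_force: [-0.5, -0.3, -2.1]
finger_gap: 0.0678
grip_force: 34.5
```

step_arm(moves=[[[0, 0, 0.5], [0, 0, 0], 60], [[0, 0, 1], [0, 0, 0], 60], [[0, 0, 1], [0, 0, 0], 60]])

```text
clock: 16.8
tcp_pos: [0.4573, 0.0953, 0.0357]
orientation: [0.0, 0.706, 0.708, -0.0]
wrist_force: [-0.8, 0.3, -1.4]
finger_gap: 0.068
grip_force: 34.5
```

step_arm(moves=[[[0, 0, 0.5], [0, 0, 0], 60], [[0, 0, 1], [0, 0, 0], 60], [[0, 0, 1], [0, 0, 0], 60]])

```text
clock: 17.05
tcp_pos: [0.4572, 0.0953, 0.0347]
orientation: [-0.0, 0.706, 0.708, -0.0]
wrist_force: [0.8, 0.1, -2.0]
finger_gap: 0.0677
grip_force: 34.5
```

step_arm(moves=[[[0, 0, 0.4], [0, 0, 0], 60], [[0, 0, 0.8], [0, 0, 0], 60], [[0, 0, 0.8], [0, 0, 0], 60]])

```text
clock: 17.3
tcp_pos: [0.4573, 0.0953, 0.0341]
orientation: [0.0, 0.706, 0.708, -0.0]
wrist_force: [-1.2, 0.3, 0.7]
finger_gap: 0.0683
grip_force: 34.7
```

step_arm(moves=[[[0, 0, 0.3], [0, 0, 0], 68], [[0, 0, 0.3], [0, 0, 0], 73], [[0, 0, 0.3], [0, 0, 0], 78], [[0, 0, 0.3], [0, 0, 0], 84], [[0, 0, 0.3], [0, 0, 0], 84], [[0, 0, -8], [0, 0, 0], 84], [[0, 0, -25], [0, 0, 0], 84], [[0, 0, -55], [0, 0, 0], 84]])

```text
clock: 17.97
tcp_pos: [0.4549, 0.0952, 0.0876]
orientation: [-0.002, 0.706, 0.708, -0.002]
wrist_force: [0.1, -0.1, -0.3]
finger_gap: 0.0843
grip_force: 0.0
```

step_arm(moves=[[[0, 0, -30], [0, 0, 0], 84], [[0, 0, -60], [0, 0, 0], 84], [[0, 0, -70], [0, 0, 0], 84], [[0, 0, -70], [0, 0, 0], 84]])

```text
clock: 18.3
tcp_pos: [0.4596, 0.0954, 0.1624]
orientation: [0.002, 0.706, 0.708, 0.002]
wrist_force: [1.1, -0.7, 0.8]
finger_gap: 0.0839
grip_force: 0.0
```

```bash
python3 -c "
from h import *
im,P=wrist('w11')
ba=np.radians(147-180) # tang world angle
go([.4578,-.0987,.15],ba+np.pi/2)
overlay('w11o',im,P,[((.4569,.0947),.04,.062),((.4573,.0953),.064,.034),((.6666,.098),.04,.047)],None,1)"
```

```text
shift [-194.1   -1.    10.2] turnz -0.993 tilt [ 0.003 -0.     0.   ] j6 1.6 -> 0.19 tcp [0.4583 0.0954 0.1602] cur 0.1 gap 0.084 t 18.4 F [-0.8 -1.3 -0.3]
```

View pics/w11o.png

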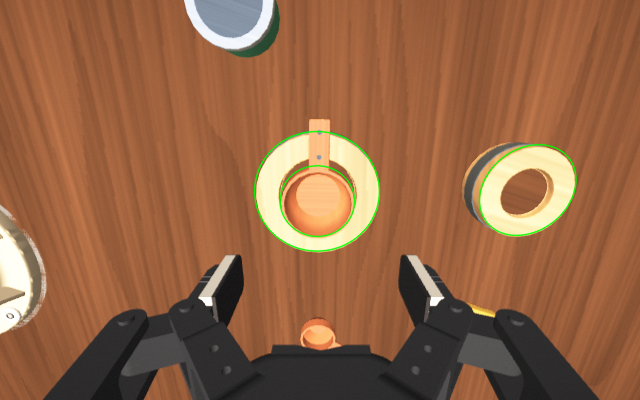

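The large ladle stands centred in its block, tang up. Next is the small ladle, checked numerically.

step_arm(moves=[[[-24, 0, 0], [0, 0, -0.12], 80], [[-50, 0, 0], [0, 0, -0.24], 75], [[-80, 0, 0], [0, 0, -0.36], 70], [[-110, 0, 0], [0, 0, -0.48], 70], [[-140, 0, 2], [0, 0, -0.6], 70], [[-168, -1, 5], [0, 0, -0.72], 70], [[-188, -1, 8], [0, 0, -0.84], 70], [[-194, -1, 10], [0, 0, -0.96], 70]])

```text
clock: 19.02
tcp_pos: [0.4555, -0.101, 0.1466]
orientation: [-0.002, 0.298, 0.954, -0.0]
wrist_force: [0.6, 0.2, -0.1]
finger_gap: 0.0702
grip_force: 0.0
```

step_arm(moves=[[[0, 0, 0], [0, 0, -0.033], 70], [[0, 0, 0], [0, 0, -0.033], 70], [[0, 0, 0], [0, 0, -0.033], 70]])

```text
clock: 19.27
tcp_pos: [0.4555, -0.0983, 0.1473]
orientation: [-0.002, 0.285, 0.959, 0.0]
wrist_force: [0.2, -0.7, 0.9]
finger_gap: 0.07
grip_force: 0.0
```

```bash
cat >> h.py <<'E'
def fit(im,P,g,z,shape,half=90):
    """fit outline pts (local xy) of a copper/wood thing at height z to image mask; g=(x,y,th)"""
    from scipy.optimize import minimize
    u,v=proj([g[0],g[1],z],P).astype(int);x0,y0=max(u-half,0),max(v-half,0)
    c=im[y0:v+half,x0:u+half];H=cv2.cvtColor(c,cv2.COLOR_RGB2HSV);lab=cv2.cvtColor(c,cv2.COLOR_RGB2LAB)
    med=np.median(lab.reshape(-1,3),0);d=np.linalg.norm(lab.astype(float)-med,axis=2)
    th,m=cv2.threshold(np.clip(d*3,0,255).astype('uint8'),0,255,cv2.THRESH_OTSU)
    cs,_=cv2.findContours(m,cv2.RETR_EXTERNAL,cv2.CHAIN_APPROX_NONE)
    k=[q for q in cs if cv2.contourArea(q)>150];k=min(k,key=lambda q:abs(cv2.pointPolygonTest(q,(float(u-x0),float(v-y0)),True)) if cv2.pointPolygonTest(q,(float(u-x0),float(v-y0)),False)<0 else -1)
    M=np.zeros(m.shape,'uint8');cv2.drawContours(M,[k],-1,1,-1)
    def cost(p):
        cs_,s_=np.cos(p[2]),np.sin(p[2]);W=shape@np.array([[cs_,s_],[-s_,cs_]])+p[:2]
        q=np.array([proj([*w,z],P) for w in W])-[x0,y0];A=np.zeros(m.shape,'uint8')
        cv2.fillPoly(A,[np.round(q*16).astype(np.int32)],1,cv2.LINE_8,4)
        return 1-(A&M).sum()/max((A|M).sum(),1)
    r=minimize(cost,g,method='Nelder-Mead',options=dict(initial_simplex=np.array([g]+[np.array(g)+e for e in np.diag([.006,.006,.12])]),xatol=1e-4,fatol=1e-4))
    print('fit',r.x[:2].round(4),np.degrees(r.x[2]).round(1),'1-IoU',round(r.fun,3),'n',int(M.sum()));return r.x
def ladleshape(r,L,w):
    b=np.arcsin(w/2/r);a=np.linspace(b,2*np.pi-b,60);return np.r_[np.c_[r*np.cos(a),r*np.sin(a)],[[r+L,-w/2],[r+L,w/2]]]
E
python3 -c "
from h import *
im,P=wrist('w12')
x=fit(im,P,[.4578,-.0987,np.radians(-33)],.026,ladleshape(.0225,.036,.014))
go([x[0],x[1],.0],x[2]+np.pi/2)"
```

```text
fit [ 0.457  -0.1005] -32.4 1-IoU 0.046 n 1955
shift [ -2.6  -1.2 147.7] turnz -0.012 tilt [-0.    -0.002 -0.   ] j6 0.19 -> 0.18 tcp [ 0.4558 -0.0982  0.1477] cur 56.9 gap 0.0701 t 19.3 F [-0.1  0.3  0.5]
```

step_arm(moves=[[[-1, -1, 15], [0, 0, 0], 70], [[-2.6, -1.2, 35], [0, 0, 0], 70], [[-2.6, -1.2, 55], [0, 0, 0], 70], [[-2.6, -1.2, 75], [0, 0, 0], 70], [[-2.6, -1.2, 90], [0, 0, 0], 70], [[-2.6, -1.2, 98], [0, 0, 0], 70], [[-2.6, -1.2, 100], [0, 0, 0], 70], [[-2.6, -1.2, 100], [0, 0, 0], 70]])

```text
clock: 19.98
tcp_pos: [0.4579, -0.1006, 0.0486]
orientation: [-0.001, 0.284, 0.959, 0.0]
wrist_force: [-1.3, -0.6, 0.5]
finger_gap: 0.07
grip_force: 0.0
```

```bash
python3 -c "
from h import *
im,P=wrist('w13')
x=fit(im,P,[.457,-.1005,np.radians(-32.4)],.026,ladleshape(.0225,.036,.014),70)
go([.457,-.1005,.008],np.radians(57.6))"
```

```text
fit [ 0.4571 -0.1005] -32.6 1-IoU 0.044 n 4116
shift [ 1.5 -0.4 41.3] turnz -0.01 tilt [-0.  0.  0.] j6 0.19 -> 0.18 tcp [ 0.4585 -0.1009  0.0493] cur 57.0 gap 0.07 t 20.0 F [-0.4  0.3  0.7]
```

step_arm(moves=[[[0.5, 0, 8], [0, 0, 0], 70], [[1.2, -0.4, 18], [0, 0, -0.01], 70], [[1.2, -0.4, 28], [0, 0, -0.01], 70], [[1.2, -0.4, 36], [0, 0, -0.01], 70], [[1.2, -0.4, 40], [0, 0, -0.01], 70], [[1.2, -0.4, 41], [0, 0, -0.01], 65], [[1.2, -0.4, 41], [0, 0, -0.01], 58], [[1.2, -0.4, 41], [0, 0, -0.01], 50]], grip_force=25)

```text
clock: 20.7
tcp_pos: [0.4574, -0.1009, 0.0083]
orientation: [0.0, 0.279, 0.96, -0.0]
wrist_force: [-0.7, 0.3, 0.1]
finger_gap: 0.0502
grip_force: 0.0
```

step_arm(moves=[[[0, 0, 0], [0, 0, 0], 46], [[0, 0, 0], [0, 0, 0], 42], [[0, 0, 0], [0, 0, 0], 38], [[0, 0, 0], [0, 0, 0], 38], [[0, 0, 0], [0, 0, 0], 38], [[0, 0, 0], [0, 0, 0], 38]])

```text
clock: 21.2
tcp_pos: [0.4576, -0.1009, 0.0087]
orientation: [0.001, 0.279, 0.96, 0.0]
wrist_force: [-0.9, 0.9, 5.8]
finger_gap: 0.0448
grip_force: 25.2
```

step_arm(moves=[[[0, 0, -3], [0, 0, 0], 38], [[0, 0, -10], [0, 0, 0], 38], [[0, 0, -25], [0, 0, 0], 38], [[0, 0, -50], [0, 0, 0], 38], [[0, 0, -80], [0, 0, 0], 38], [[0, 0, -110], [0, 0, 0], 38], [[0, 0, -125], [0, 0, 0], 38], [[0, 0, -130], [0, 0, 0], 38]])

```text
clock: 21.87
tcp_pos: [0.4588, -0.1015, 0.1414]
orientation: [0.003, 0.279, 0.96, -0.0]
wrist_force: [-0.0, 0.1, -1.2]
finger_gap: 0.0444
grip_force: 25.8
```

```bash
python3 -c "
from h import *
im,P=wrist('w14')
t,_,_=pose()
x=fit(im,P,[t[0],t[1],np.radians(-32.4)],t[2]+.018,ladleshape(.0225,.036,.014),70)
go([.6666,.098,.13])"
```

```text
fit [ 0.4582 -0.1011] -33.1 1-IoU 0.438 n 10356
shift [-68.8 279.9  11.1] turnz 0 tilt [ 0.001  0.005 -0.   ] j6 0.18 -> 0.54 tcp [ 0.4584 -0.1014  0.1406] cur 57.6 gap 0.0443 t 21.9 F [ 0.3 -1.2 -1.5]
```

step_arm(moves=[[[-4, 16, 0], [0, 0, 0], 38], [[-12, 50, 0], [0, 0, 0], 38], [[-22, 90, 0], [0, 0, 0], 38], [[-32, 130, 0], [0, 0, 0], 38], [[-42, 170, 0], [0, 0, 0], 38], [[-52, 210, 0], [0, 0, 0], 38], [[-61, 250, 0], [0, 0, 0], 38], [[-67, 273, 0], [0, 0, 0], 38]])

```text
clock: 22.58
tcp_pos: [0.6613, 0.097, 0.1354]
orientation: [-0.001, 0.278, 0.961, 0.0]
wrist_force: [-0.1, -0.3, -0.2]
finger_gap: 0.0445
grip_force: 25.9
```

step_arm(moves=[[[-2, 7, 0], [0, 0, 0], 38], [[-2, 7, 0], [0, 0, 0], 38], [[-2, 7, 0], [0, 0, 0], 38]])

```text
clock: 22.83
tcp_pos: [0.664, 0.0983, 0.1361]
orientation: [-0.002, 0.279, 0.96, -0.001]
wrist_force: [0.1, -0.7, -0.8]
finger_gap: 0.0444
grip_force: 25.9
```

```bash
python3 -c "
from h import *
im,P=wrist('w15')
t,_,_=pose()
go([.6666,.098,.06])
overlay('w15o',im,P,[((.6666,.098),.04,.047),((.6666,.098),.04,.026),(t[:2],t[2]+.018,.0225)],(160,60,480,380),1.7)"
```

```text
shift [-2.4  1.9 76.6] turnz 0 tilt [-0.002 -0.002 -0.   ] j6 0.59 -> 0.59 tcp [0.6638 0.0978 0.1366] cur 57.6 gap 0.0446 t 22.9 F [-1.1 -0.6 -1.4]
```

View pics/w15o.png

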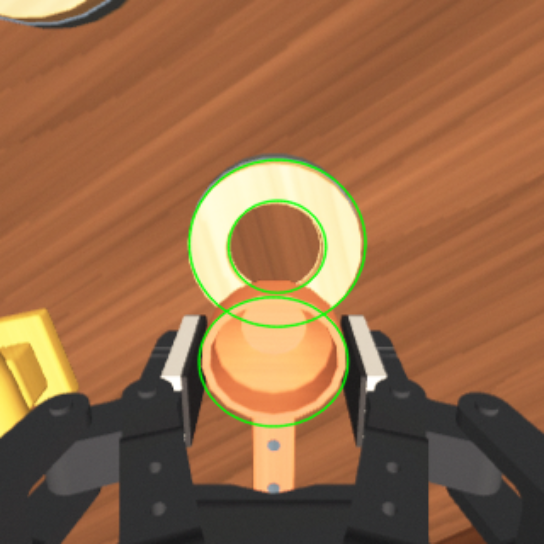

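The overlay shows the block as estimated and the ladle centred in the grip. I'll lower it.

step_arm(moves=[[[-1, 1, 8], [0, 0, 0], 38], [[-2.4, 1.4, 22], [0, 0, 0], 38], [[-2.4, 1.4, 38], [0, 0, 0], 38], [[-2.4, 1.4, 54], [0, 0, 0], 38], [[-2.4, 1.4, 68], [0, 0, 0], 38], [[-2.4, 1.4, 77], [0, 0, 0], 38], [[-2.4, 1.4, 80], [0, 0, 0], 38], [[-2.4, 1.4, 80], [0, 0, 0], 38]])

```text
clock: 23.55
tcp_pos: [0.6671, 0.0977, 0.0571]
orientation: [-0.001, 0.28, 0.96, -0.0]
wrist_force: [0.1, 1.0, -0.7]
finger_gap: 0.0441
grip_force: 25.9
```

```bash
python3 -c "
from h import *
go([.6664,.0977,.0407])"
```

```text
shift [ 0.5 -0.4 16.4] turnz 0 tilt [-0.001 -0.001 -0.   ] j6 0.59 -> 0.59 tcp [0.6671 0.0977 0.0571] cur 57.5 gap 0.0441 t 23.6 F [ 0.1  1.  -0.7]
```

step_arm(moves=[[[0.5, -0.4, 4], [0, 0, 0], 38], [[0.5, -0.4, 9], [0, 0, 0], 38], [[0.5, -0.4, 13], [0, 0, 0], 38], [[0.5, -0.4, 14.5], [0, 0, 0], 38], [[0.5, -0.4, 14.5], [0, 0, 0], 38], [[0.5, -0.4, 14.5], [0, 0, 0], 38]])

```text
clock: 24.05
tcp_pos: [0.6675, 0.0985, 0.0435]
orientation: [0.0, 0.279, 0.96, -0.0]
wrist_force: [-0.7, 0.2, -0.0]
finger_gap: 0.0444
grip_force: 25.9
```

step_arm(moves=[[[0, 0, 0.5], [0, 0, 0], 38], [[0, 0, 1], [0, 0, 0], 38], [[0, 0, 1], [0, 0, 0], 38]])

```text
clock: 24.3
tcp_pos: [0.6676, 0.0985, 0.0426]
orientation: [0.0, 0.279, 0.96, -0.0]
wrist_force: [0.6, -0.6, -0.5]
finger_gap: 0.0441
grip_force: 25.9
```

step_arm(moves=[[[0, 0, 0.5], [0, 0, 0], 38], [[0, 0, 0.8], [0, 0, 0], 38], [[0, 0, 0.8], [0, 0, 0], 38]])

```text
clock: 24.55
tcp_pos: [0.6675, 0.0984, 0.0416]
orientation: [0.0, 0.279, 0.96, -0.0]
wrist_force: [-0.1, 0.1, -0.7]
finger_gap: 0.0444
grip_force: 25.9
```

step_arm(moves=[[[0, 0, 0.4], [0, 0, 0], 38], [[0, 0, 0.7], [0, 0, 0], 38], [[0, 0, 0.7], [0, 0, 0], 38]])

```text
clock: 24.8
tcp_pos: [0.6675, 0.0984, 0.0409]
orientation: [0.0, 0.279, 0.96, -0.0]
wrist_force: [-0.4, -0.4, -1.0]
finger_gap: 0.0446
grip_force: 25.9
```

step_arm(moves=[[[0, 0, 0.3], [0, 0, 0], 38], [[0, 0, 0.6], [0, 0, 0], 38], [[0, 0, 0.6], [0, 0, 0], 38]])

```text
clock: 25.05
tcp_pos: [0.6675, 0.0984, 0.0409]
orientation: [0.0, 0.279, 0.96, -0.0]
wrist_force: [-1.9, -0.8, 2.6]
finger_gap: 0.0445
grip_force: 26.1
```

Contact at 2.6 N. Release and retreat.

step_arm(moves=[[[0, 0, 0], [0, 0, 0], 45], [[0, 0, 0], [0, 0, 0], 50], [[0, 0, 0], [0, 0, 0], 56], [[0, 0, 0], [0, 0, 0], 62], [[0, 0, 0], [0, 0, 0], 62], [[0, 0, -8], [0, 0, 0], 62], [[0, 0, -25], [0, 0, 0], 62], [[0, 0, -55], [0, 0, 0], 62]])

```text
clock: 25.72
tcp_pos: [0.665, 0.0983, 0.0928]
orientation: [-0.003, 0.279, 0.96, -0.001]
wrist_force: [-0.6, -0.0, 0.4]
finger_gap: 0.0619
grip_force: 0.0
```

step_arm(moves=[[[0, 0, -30], [0, 0, 0], 62], [[0, 0, -60], [0, 0, 0], 62], [[0, 0, -75], [0, 0, 0], 62], [[0, 0, -75], [0, 0, 0], 62]])

```text
clock: 26.05
tcp_pos: [0.6702, 0.0985, 0.1763]
orientation: [0.004, 0.279, 0.96, 0.001]
wrist_force: [-1.0, -0.9, 0.4]
finger_gap: 0.062
grip_force: 0.0
```

```bash
python3 -c "
from h import *
im,P=wrist('w16')
# bowl in block: copper circle at z=.058 ; compare outline via saturation inside block
u,v=proj([.6675,.0984,.058],P);print('rim pred',u,v)
hsv=cv2.cvtColor(im,cv2.COLOR_RGB2HSV)
c=hsv[int(v)-70:int(v)+70,int(u)-70:int(u)+70];m=((c[...,1]>105)&(c[...,2]>150)&(c[...,0]<15)).astype('uint8')
n,l,s,ce=cv2.connectedComponentsWithStats(m);i=1+s[1:,4].argmax();print(s[i],ce[i]-70)
# burnisher axis toward nose 47 deg, centre estimate along axis
b=np.array([.3843,-.2686]);a=np.radians(47.3);d=np.array([np.cos(a),np.sin(a)]);o=b-d*.001
print('origin',o);go([o[0],o[1],.15],a+np.pi/2)"
```

```text
rim pred 318.93779044099716 192.53275355546316
[    0     0   140   140 12043] [0.25857345 1.80054804]
origin [ 0.38362184 -0.26933491]
shift [  43.9 -463.7   21.9] turnz -1.391 tilt [ 0.003  0.005 -0.   ] j6 0.59 -> -1.56 tcp [0.6691 0.0985 0.1735] cur 57.6 gap 0.0621 t 26.1 F [-0.4 -0.2 -0.2]
```

step_arm(moves=[[[3, -35, 0], [0, 0, -0.12], 65], [[6, -70, 0], [0, 0, -0.24], 70], [[9, -105, 0], [0, 0, -0.36], 75], [[12, -140, 0], [0, 0, -0.48], 75], [[16, -176, 4], [0, 0, -0.6], 75], [[20, -212, 8], [0, 0, -0.72], 75], [[24, -248, 12], [0, 0, -0.84], 75], [[27, -284, 16], [0, 0, -0.96], 75]])

```text
clock: 26.77
tcp_pos: [0.4907, -0.1265, 0.1528]
orientation: [-0.001, -0.197, 0.98, 0.001]
wrist_force: [0.4, -0.1, 0.1]
finger_gap: 0.0751
grip_force: 0.0
```

```bash
python3 -c "
from h import *
a=np.radians(47.3)
go([.3836,-.2693,.15],a+np.pi/2)"
```

```text
shift [153.9 -90.4   2.9] turnz 2.713 tilt [ 0.002 -0.002  0.   ] j6 -0.81 -> 1.55 tcp [ 0.4907 -0.1265  0.1528] cur 112.7 gap 0.0751 t 26.8 F [ 0.4 -0.1  0.1]
```

step_arm(moves=[[[25, -15, 0], [0, 0, -0.1], 75], [[52, -30, 0], [0, 0, -0.2], 75], [[80, -47, 0], [0, 0, -0.3], 75], [[108, -63, 0], [0, 0, -0.38], 75], [[134, -79, 2], [0, 0, -0.43], 75], [[149, -88, 2], [0, 0, -0.43], 75], [[154, -90, 2], [0, 0, -0.43], 75], [[154, -90, 2], [0, 0, -0.43], 75]])

```text
clock: 27.43
tcp_pos: [0.3836, -0.268, 0.1514]
orientation: [-0.0, -0.397, 0.918, 0.001]
wrist_force: [0.3, -0.4, 0.3]
finger_gap: 0.0747
grip_force: 0.0
```

```bash
python3 -c "
from h import *
im,P=wrist('w17')
S=np.array([[-.076,-.013],[.02,-.013],[.065,-.011],[.078,-.006],[.078,.006],[.065,.011],[.02,.013],[-.076,.013]])
for h in (110,):
  x=fit(im,P,[.3836,-.2693,np.radians(47.3)],.02,S,h)
d=np.array([np.cos(x[2]),np.sin(x[2])])
print([proj([*(x[:2]+d*s),.02],P).round() for s in (-.076,.02,.078)])
go([*(x[:2]+d*.004),.0],x[2]+np.pi/2)
"
```

```text
fit [ 0.3833 -0.2736] 47.5 1-IoU 0.134 n 3147
[array([317., 111.]), array([318., 207.]), array([319., 256.])]
shift [  1.3  -3.8 151.6] turnz 3.131 tilt [ 0.002  0.    -0.   ] j6 -1.6 -> 1.53 tcp [ 0.3843 -0.2674  0.1516] cur 136.9 gap 0.0754 t 27.5 F [0.4 0.2 0.4]
```

```bash
python3 -c "
from h import *
im=cv2.imread('pics/w17.png')[:,:,::-1].copy();P=np.load('pics/w17.npy',allow_pickle=True).item()
lab=cv2.cvtColor(im,cv2.COLOR_RGB2LAB).astype(float);med=np.median(lab[90:270,200:440].reshape(-1,3),0)
d=np.linalg.norm(lab-med,axis=2)
for r in range(90,290,12):
  x=np.nonzero(d[r,270:370]>25)[0]+270
  print(r,x.min() if len(x) else 0,x.max() if len(x) else 0,len(x),at((x.min()+x.max())/2,r,.016,P).round(4) if len(x) else 0, hsv if 0 else cv2.cvtColor(im[r:r+1,318:319],cv2.COLOR_RGB2HSV)[0,0])
"
```

```text
90 0 0 0 0 [ 11 165 127]
102 0 0 0 0 [ 10 160 121]
114 304 326 23 [ 0.3352 -0.3285] [ 14 173 201]
126 303 328 26 [ 0.3424 -0.3201] [ 13 159 200]
138 304 328 25 [ 0.3499 -0.3115] [ 14 159 201]
150 304 328 25 [ 0.3579 -0.3031] [ 13 160 199]
162 305 328 24 [ 0.3658 -0.294 ] [ 13 160 199]
174 305 328 24 [ 0.3743 -0.2851] [ 13 161 198]
186 306 329 24 [ 0.3822 -0.2752] [ 13 162 198]
198 306 329 24 [ 0.3911 -0.2657] [ 14 161 196]
210 306 329 24 [ 0.4004 -0.2559] [ 24 160 238]
222 308 328 21 [ 0.4094 -0.2455] [108  32 186]
234 308 328 21 [ 0.4192 -0.2352] [109  29 184]
246 311 326 16 [ 0.4288 -0.2241] [  0 213 237]
258 0 0 0 0 [ 10 164 112]
270 0 0 0 0 [ 11 163 122]
282 0 0 0 0 [ 11 161 122]
```

The numeric rows put the burnisher's axis at 48°, centreline near column 317, with the handle–ferrule joint at row 206. I'll descend onto the handle near the origin.

step_arm(moves=[[[0, -1, 15], [0, 0, 0], 75], [[0, -3, 35], [0, 0, -0.015], 75], [[0, -3, 55], [0, 0, -0.015], 75], [[0, -3, 75], [0, 0, -0.015], 75], [[0, -3, 90], [0, 0, -0.015], 75], [[0, -3, 98], [0, 0, -0.015], 75], [[0, -3, 100], [0, 0, -0.015], 75], [[0, -3, 100], [0, 0, -0.015], 75]])

```text
clock: 28.15
tcp_pos: [0.3874, -0.2689, 0.0521]
orientation: [-0.0, -0.406, 0.914, 0.001]
wrist_force: [-0.1, 0.0, -0.2]
finger_gap: 0.075
grip_force: 0.0
```

```bash
python3 -c "
from h import *
im,P=wrist('w18')
lab=cv2.cvtColor(im,cv2.COLOR_RGB2LAB).astype(float);med=np.median(lab[90:270,200:440].reshape(-1,3),0)
d=np.linalg.norm(lab-med,axis=2)
t,_,_=pose();print('tcp col',proj([*t[:2],.02],P))
for r in range(60,350,14):
  x=np.nonzero(d[r,270:370]>25)[0]+270
  if len(x): c=(x.min()+x.max())/2;print(r,x.min(),x.max(),at(c,r,.022,P).round(4),cv2.cvtColor(im[r:r+1,318:319],cv2.COLOR_RGB2HSV)[0,0])
go([.3836,-.2693,.003])
"
```

```text
tcp col [320.97103047 233.85456034]
116 302 339 [ 0.336  -0.3274] [ 14 169 196]
130 299 340 [ 0.3418 -0.3218] [ 14 161 196]
144 302 340 [ 0.3467 -0.315 ] [ 14 162 192]
158 302 340 [ 0.3525 -0.3086] [ 13 161 195]
172 303 339 [ 0.3584 -0.302 ] [ 13 158 195]
186 303 339 [ 0.3645 -0.2952] [ 13 162 194]
200 303 339 [ 0.3709 -0.2882] [ 14 163 191]
214 303 338 [ 0.3777 -0.2812] [ 14 163 191]
228 304 338 [ 0.3842 -0.2734] [ 14 166 192]
242 304 338 [ 0.3912 -0.2656] [ 14 163 191]
256 303 338 [ 0.3988 -0.2578] [ 24 167 235]
270 305 336 [ 0.4063 -0.2494] [107  21 228]
284 306 335 [ 0.4141 -0.2407] [107  21 229]
298 306 335 [ 0.4223 -0.2317] [107  23 224]
312 315 327 [ 0.4304 -0.2221] [  1 224 232]
shift [ 2.6  3.2 49.8] turnz 0 tilt [-0.  0.  0.] j6 -1.61 -> -1.62 tcp [ 0.3877 -0.2695  0.0528] cur 137.9 gap 0.0745 t 28.2 F [ 0.2 -0.8 -0.6]
```

step_arm(moves=[[[2, 0, 10], [0, 0, 0], 70], [[4, 0, 22], [0, 0, 0], 65], [[4, 0, 34], [0, 0, 0], 60], [[4, 0, 43], [0, 0, 0], 55], [[4, 0, 48], [0, 0, 0], 50], [[4, 0, 50], [0, 0, 0], 45], [[4, 0, 50], [0, 0, 0], 40], [[4, 0, 50], [0, 0, 0], 36]], grip_force=60)

```text
clock: 28.87
tcp_pos: [0.3849, -0.2731, 0.003]
orientation: [0.0, -0.406, 0.914, -0.0]
wrist_force: [0.0, -0.0, 0.8]
finger_gap: 0.0359
grip_force: 0.0
```

step_arm(moves=[[[0, 0, 0], [0, 0, 0], 30], [[0, 0, 0], [0, 0, 0], 26], [[0, 0, 0], [0, 0, 0], 20], [[0, 0, 0], [0, 0, 0], 18], [[0, 0, 0], [0, 0, 0], 18], [[0, 0, 0], [0, 0, 0], 18]])

```text
clock: 29.37
tcp_pos: [0.3847, -0.2729, 0.0032]
orientation: [0.0, -0.406, 0.914, -0.0]
wrist_force: [-0.8, 1.2, 6.0]
finger_gap: 0.0248
grip_force: 59.5
```

step_arm(moves=[[[0, 0, -3], [0, 0, 0], 18], [[0, 0, -10], [0, 0, 0], 18], [[0, 0, -25], [0, 0, 0], 18], [[0, 0, -50], [0, 0, 0], 18], [[0, 0, -80], [0, 0, 0], 18], [[0, 0, -110], [0, 0, 0], 18], [[0, 0, -130], [0, 0, 0], 18], [[0, 0, -140], [0, 0, 0], 18]])

```text
clock: 30.03
tcp_pos: [0.3855, -0.2738, 0.1457]
orientation: [0.001, -0.406, 0.914, -0.002]
wrist_force: [0.4, 0.4, -2.7]
finger_gap: 0.0248
grip_force: 59.5
```

```bash
python3 -c "
from h import *
go([.4925,.434,.15],np.radians(17.2+90))"
```

```text
shift [-596.6  395.6   -6.2] turnz 0.535 tilt [-0.004 -0.    -0.   ] j6 -1.62 -> 0.25 tcp [ 0.3855 -0.2738  0.1457] cur 137.9 gap 0.0248 t 30.0 F [ 0.4  0.4 -2.7]
```

step_arm(moves=[[[-10, 7, 0], [0, 0, 0.02], 18], [[-28, 19, 0], [0, 0, 0.04], 18], [[-52, 34, 0], [0, 0, 0.06], 18], [[-78, 52, 0], [0, 0, 0.08], 18], [[-105, 70, 0], [0, 0, 0.1], 18], [[-132, 88, 0], [0, 0, 0.12], 18], [[-159, 106, 0], [0, 0, 0.14], 18], [[-186, 123, 0], [0, 0, 0.16], 18]])

```text
clock: 30.7
tcp_pos: [0.4171, -0.0506, 0.1418]
orientation: [-0.001, -0.331, 0.944, 0.0]
wrist_force: [0.3, -0.5, -4.4]
finger_gap: 0.0246
grip_force: 59.4
```

```bash
python3 -c "
from h import *
go([.4925,.434,.145],np.radians(17.2+90))"
```

```text
shift [-361.3  331.6   -3.1] turnz 0.374 tilt [ 0.001 -0.001  0.   ] j6 -0.99 -> 0.23 tcp [ 0.4171 -0.0506  0.1418] cur 128.6 gap 0.0246 t 30.7 F [ 0.3 -0.5 -4.4]
```

step_arm(moves=[[[-24, 22, 0], [0, 0, 0.03], 18], [[-48, 44, 0], [0, 0, 0.06], 18], [[-72, 66, 0], [0, 0, 0.09], 18], [[-96, 88, 0], [0, 0, 0.12], 18], [[-120, 110, 0], [0, 0, 0.15], 18], [[-144, 132, 0], [0, 0, 0.18], 18], [[-168, 154, 0], [0, 0, 0.21], 18], [[-192, 176, 0], [0, 0, 0.24], 18]])

```text
clock: 31.37
tcp_pos: [0.4571, 0.2066, 0.1416]
orientation: [-0.001, -0.215, 0.977, -0.0]
wrist_force: [1.0, -0.5, -3.8]
finger_gap: 0.025
grip_force: 59.4
```

```bash
python3 -c "
from h import *
go([.4925,.434,.145],np.radians(17.2+90))"
```

```text
shift [-127.8  191.4   -3.6] turnz 0.134 tilt [ 0.    -0.002  0.   ] j6 -0.17 -> 0.26 tcp [0.4571 0.2066 0.1416] cur 114.9 gap 0.025 t 31.4 F [ 1.  -0.5 -3.8]
```

step_arm(moves=[[[-22, 33, 0], [0, 0, 0.03], 18], [[-44, 66, 0], [0, 0, 0.06], 18], [[-66, 99, 0], [0, 0, 0.09], 18], [[-87, 130, 0], [0, 0, 0.12], 18], [[-105, 157, 0], [0, 0, 0.134], 18], [[-119, 178, 0], [0, 0, 0.134], 18], [[-126, 189, 0], [0, 0, 0.134], 18], [[-128, 191, 0], [0, 0, 0.134], 18]])

```text
clock: 32.03
tcp_pos: [0.4926, 0.4347, 0.1406]
orientation: [-0.001, -0.152, 0.988, -0.0]
wrist_force: [0.1, -0.9, -2.7]
finger_gap: 0.0244
grip_force: 59.5
```

step_arm(moves=[[[0, 0, 10], [0, 0, 0], 18], [[0, 0, 25], [0, 0, 0], 18], [[0, 0, 35], [0, 0, 0], 18], [[0, 0, 40], [0, 0, 0], 18], [[0, 0, 40], [0, 0, 0], 18], [[0, 0, 40], [0, 0, 0], 18]])

```text
clock: 32.53
tcp_pos: [0.4932, 0.4313, 0.1021]
orientation: [-0.001, -0.15, 0.989, -0.0]
wrist_force: [-0.1, 0.5, -2.7]
finger_gap: 0.0252
grip_force: 59.5
```

```bash
python3 -c "
from h import *
im,P=wrist('w20')
go([.4925,.434,.06],np.radians(17.2+90))
a=np.radians(17.2);c=np.array([.4925,.434]);Rm=np.array([[np.cos(a),-np.sin(a)],[np.sin(a),np.cos(a)]])
o=im[:,:,::-1].copy()
def poly(L,z,col):
  q=np.array([proj([*(c+Rm@np.array(l)),z],P) for l in L]);cv2.polylines(o,[np.round(q*8).astype(np.int32)],True,col,1,cv2.LINE_AA,3)
for s in (-1,1):
  for e in (-1,1): poly([[s*34,e*21],[s*46,e*21],[s*46,e*35],[s*34,e*35]] if 0 else np.array([[s*34,e*21],[s*46,e*21],[s*46,e*35],[s*34,e*35]])*1e-3,.04,(0,255,0))
poly(np.array([[-60,-35],[60,-35],[60,35],[-60,35]])*1e-3,.012,(255,255,0))
top=imaging.read_camera('top')[:,:,::-1];side=imaging.read_camera('side')[:,:,::-1]
b=np.hstack([cv2.resize(top[115:265,250:525],(440,240)),cv2.resize(side[150:360,260:440],(206,240))])
b=cv2.resize(b,(640,240*640//b.shape[1]))
w=o[40:400]
cv2.imwrite('pics/f.png',np.vstack([w,b[:240]])[:600])
"
```

```text
shift [ 0.5  2.5 42.8] turnz 0.0 tilt [-0.  0.  0.] j6 0.3 -> 0.3 tcp [0.4937 0.4318 0.1028] cur 107.2 gap 0.0251 t 32.6 F [ 0.4 -0.8 -3.3]
```

View pics/f.png

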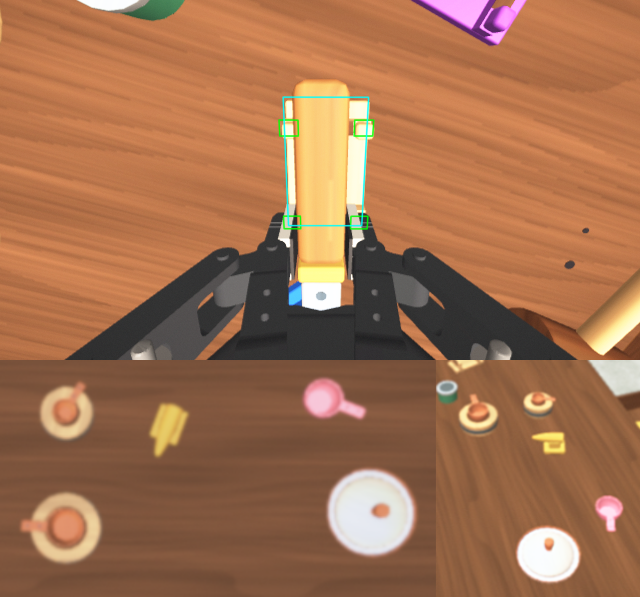

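The composite shows both ladles in their blocks and the lid on the dish. The held burnisher is aligned above the rest, and the board outline matches (columns 284–368). The cheeks need a numeric check.

```bash
python3 -c "
from h import *
im=cv2.imread('pics/w20.png');v=im.max(2).astype(int);b=im[:,:,0].astype(int)
print('cols',list(range(346,382,3)))
for r in range(130,268,4): print(r,[f'{v[r,c]}/{b[r,c]}' for c in range(346,382,3)], [f'{v[r,c]}/{b[r,c]}' for c in range(274,298,4)])
"
```

```text
cols [346, 349, 352, 355, 358, 361, 364, 367, 370, 373, 376, 379]
130 ['253/115', '204/79', '201/81', '199/82', '199/83', '199/81', '195/80', '190/77', '186/74', '191/78', '193/76', '197/79'] ['183/74', '178/70', '183/72', '180/73', '186/73', '206/65']
134 ['254/124', '236/83', '202/80', '201/81', '199/79', '201/81', '201/82', '202/84', '200/79', '199/80', '195/80', '194/77'] ['199/81', '198/79', '196/78', '195/80', '192/76', '226/70']
138 ['254/122', '232/78', '181/74', '187/77', '190/79', '199/82', '203/83', '201/81', '200/79', '202/83', '201/81', '203/81'] ['190/75', '193/79', '195/79', '197/80', '195/78', '224/70']
142 ['254/124', '252/138', '255/199', '255/206', '255/211', '255/208', '255/201', '255/195', '190/77', '195/80', '200/82', '199/81'] ['184/73', '185/73', '183/73', '255/188', '255/222', '217/66']
146 ['254/122', '253/151', '255/223', '255/229', '255/232', '255/231', '255/226', '255/223', '174/70', '176/71', '180/72', '183/74'] ['204/82', '192/76', '185/75', '255/188', '255/230', '212/65']
150 ['254/121', '254/183', '255/222', '255/229', '255/231', '255/230', '255/226',
[... 5038 characters left out ...]
1', '55/54', '53/53', '163/73', '195/78', '197/78', '198/80', '199/79'] ['165/69', '55/54', '52/52', '220/191', '221/193', '83/72']
258 ['45/43', '207/179', '221/192', '222/193', '222/193', '53/53', '54/54', '54/54', '138/68', '192/79', '198/80', '198/80'] ['52/52', '53/53', '80/75', '221/193', '222/192', '51/48']
262 ['38/36', '100/90', '221/193', '222/193', '221/193', '104/99', '104/98', '104/101', '109/104', '183/73', '184/74', '185/74'] ['111/104', '110/106', '202/174', '222/193', '222/193', '47/46']
266 ['36/35', '45/44', '222/194', '221/192', '221/193', '148/132', '105/101', '107/103', '113/107', '175/80', '177/71', '183/73'] ['94/94', '97/93', '221/192', '221/192', '221/193', '48/45']
```

```bash
python3 -c "
from h import *
im=cv2.imread('pics/w20.png');v=im.max(2).astype(int);P=np.load('pics/w20.npy',allow_pickle=True).item()
print([(r,v[r,322],im[r,322,0]) for r in range(114,132,2)])
print([(r,im[r,322].tolist()) for r in range(290,326,4)])
t=np.array([.4937,.4318,.1028]);a=np.radians(197.2);tx=np.array([np.cos(a),np.sin(a),0])
for g in (0,5,10): print(g,[proj(t+tx*(s+g)/1e3+[0,0,z],P).round(1) for s,z in ((76,.021),(76,.0),(-20,.021))])
"
```

```text
[(114, np.int64(197), np.uint8(80)), (116, np.int64(191), np.uint8(78)), (118, np.int64(182), np.uint8(70)), (120, np.int64(229), np.uint8(76)), (122, np.int64(243), np.uint8(92)), (124, np.int64(252), np.uint8(110)), (126, np.int64(252), np.uint8(114)), (128, np.int64(252), np.uint8(114)), (130, np.int64(252), np.uint8(119))]
[(290, [119, 202, 251]), (294, [117, 203, 251]), (298, [117, 203, 251]), (302, [92, 170, 244]), (306, [86, 203, 245]), (310, [147, 253, 255]), (314, [152, 253, 255]), (318, [150, 253, 255]), (322, [188, 244, 253])]
0 [array([324. , 123.8]), array([323.5, 121.7]), array([323.2, 312.3])]
5 [array([324.1, 111.3]), array([323.6, 111. ]), array([323.2, 304.4])]
10 [array([324.1,  98.4]), array([323.6, 100. ]), array([323.3, 296.3])]
```

step_arm(moves=[[[-1.5, 1.5, 3], [0, 0, 0], 18], [[-3.5, 3.2, 10], [0, 0, 0], 18], [[-3.5, 3.2, 22], [0, 0, 0], 18], [[-3.5, 3.2, 34], [0, 0, 0], 18], [[-3.5, 3.2, 45], [0, 0, 0], 18], [[-3.5, 3.2, 52], [0, 0, 0], 18], [[-3.5, 3.2, 55], [0, 0, 0], 18], [[-3.5, 3.2, 55], [0, 0, 0], 18]])

```text
clock: 33.35
tcp_pos: [0.495, 0.4358, 0.046]
orientation: [-0.001, -0.15, 0.989, -0.001]
wrist_force: [-0.2, 0.1, -2.9]
finger_gap: 0.0244
grip_force: 59.5
```

```bash
python3 -c "
from h import *
im,P=wrist('w21')
a=np.radians(197.2);tx=np.array([np.cos(a),np.sin(a)])
go([*(np.array([.4925,.434])-tx*.0035),.027],np.radians(17.2+90))
b=im.min(2).astype(int);v=im.max(2).astype(int)
for r in (140,146,152,158,164,170,176,182,188,196,204,212,220): print(r,''.join('W' if b[r,c]>150 else ('h' if v[r,c]>225 else '.') for c in range(262,386,2)))
"
```

```text
shift [-0.  -1.1 19.9] turnz 0.001 tilt [-0.    -0.001 -0.   ] j6 0.3 -> 0.3 tcp [0.4955 0.4361 0.0469] cur 107.3 gap 0.0251 t 33.4 F [-0.4 -0.4 -3.2]
140 .................hhhhhhhhhhhhhhhhhhhhhhhhhhh..................
146 ....WWWWWWWWWWWh.hhhhhhhhhhhhhhhhhhhhhhhhhhhWWWWWWWWWWWWWh....
152 ....WWWWWWWWWWWW.hhhhhhhhhhhhhhhhhhhhhhhhhhhWWWWWWWWWWWWWW....
158 ....WWWWWWWWWWWW.hhhhhhhhhhhhhhhhhhhhhhhhhhhWWWWWWWWWWWWWW....
164 ....WWWWWWWWWWWW.hhhhhhhhhhhhhhhhhhhhhhhhhhhWWWWWWWWWWWWWW....
170 ..hhhhhhhhhhhhhh.hhhhhhhhhhhhhhhhhhhhhhhhhhhhhhhhhhhhhhhhhh...
176 .hhhhhhhhhhhhh...hhhhhhhhhhhhhhhhhhhhhhhhhh.....W..hhhhhhhhh..
182 WWWWWWWWWWWWhh...hhhhhhhhhhhhhhhhhhhhhhhhhh.......hWWWWWWWWWWW
188 WWWWWWWWWWWWhW...hhhhhhhhhhhhhhhhhhhhhhhhhh.......hWWWWWWWWWWW
196 ..hhhWWWWWWWWWWWhhhhhhhhhhhhhhhhhhhhhhhhhhhWWWWWWWWWWWWWWWWWh.
204 .....WWWWWWWWWWWh.hhhhhhhhhhhhhhhhhhhhhhhhhWWWWWWWWWWWWWh.....
212 .....WWWWWWWWWWWW.hhhhhhhhhhhhhhhhhhhhhhhhhWWWWWWWWWWWWW......
220 .....WWWWWWWWWWWW.hhhhhhhhhhhhhhhhhhhhhhhhhWWWWWWWWWWWWW......
```

```bash
python3 -c "
from h import *
im=cv2.imread('pics/w21.png');P=np.load('pics/w21.npy',allow_pickle=True).item()
print([(r,im[r,322].tolist()) for r in range(112,146,3)])
print([(r,int(im[r,372,0]),int(im[r,276,0])) for r in range(166,204,2)])
a=np.radians(197.2);tx=np.array([np.cos(a),np.sin(a)]);ty=np.array([np.cos(a-np.pi/2),np.sin(a-np.pi/2)]);t=np.array([.4955,.4361])
f=lambda u,v,z:((at(u,v,z,P)-t)@np.c_[tx,ty]*1e3).round(1)
for r in (115,119,123,127,131): print(r,f(322,r,.066))
print('cheek rows',f(372,179,.04),f(372,194,.04),'inner L/R',f(290,186,.04),f(362,186,.04),'handle L/R',f(295,200,.060),f(348,200,.060))
"
```

```text
[(112, [75, 120, 191]), (115, [74, 118, 186]), (118, [65, 107, 173]), (121, [81, 156, 234]), (124, [106, 200, 251]), (127, [110, 204, 251]), (130, [116, 204, 252]), (133, [121, 204, 252]), (136, [123, 206, 252]), (139, [121, 205, 252]), (142, [123, 204, 251]), (145, [123, 205, 251])]
[(166, 227, 227), (168, 161, 121), (170, 107, 114), (172, 215, 160), (174, 109, 114), (176, 118, 128), (178, 163, 188), (180, 215, 218), (182, 225, 231), (184, 228, 231), (186, 227, 231), (188, 227, 232), (190, 227, 229), (192, 227, 229), (194, 223, 210), (196, 187, 163), (198, 219, 227), (200, 234, 227), (202, 233, 227)]
115 [79.4 -0.7]
119 [77.8 -0.7]
123 [76.1 -0.7]
127 [74.5 -0.7]
131 [72.8 -0.7]
cheek rows [45.4 26.9] [36.8 27.5] inner L/R [ 41.4 -18.2] [41.5 21.6] handle L/R [ 39.7 -13.7] [39.8 12.1]
```

Relative to the TCP, the handle end is 36.7 mm past the upright (37 is ideal). Laterally the handle is 2.5 mm short of the notch centre. I'll correct y and lower.

step_arm(moves=[[[0, 1.2, 0], [0, 0, 0], 18], [[0, 2.3, 3], [0, 0, 0], 18], [[0, 2.3, 8], [0, 0, 0], 18], [[0, 2.3, 13], [0, 0, 0], 18], [[0, 2.3, 16], [0, 0, 0], 18], [[0, 2.3, 17], [0, 0, 0], 18], [[0, 2.3, 17], [0, 0, 0], 18]])

```text
clock: 33.98
tcp_pos: [0.4947, 0.4382, 0.0298]
orientation: [-0.001, -0.15, 0.989, -0.0]
wrist_force: [0.3, 0.1, -3.5]
finger_gap: 0.0247
grip_force: 59.5
```

step_arm(moves=[[[0, 0, 0.5], [0, 0, 0], 18], [[0, 0, 1], [0, 0, 0], 18], [[0, 0, 1], [0, 0, 0], 18]])

```text
clock: 34.23
tcp_pos: [0.4953, 0.4386, 0.0296]
orientation: [0.0, -0.15, 0.989, 0.0]
wrist_force: [-0.3, -1.0, -3.4]
finger_gap: 0.0246
grip_force: 59.5
```

step_arm(moves=[[[0, 0, 0.4], [0, 0, 0], 18], [[0, 0, 0.8], [0, 0, 0], 18], [[0, 0, 0.8], [0, 0, 0], 18]])

```text
clock: 34.48
tcp_pos: [0.4951, 0.4385, 0.0287]
orientation: [0.0, -0.15, 0.989, -0.0]
wrist_force: [0.5, -1.2, -3.2]
finger_gap: 0.0249
grip_force: 59.5
```

step_arm(moves=[[[0, 0, 0.5], [0, 0, 0], 18], [[0, 0, 1], [0, 0, 0], 18], [[0, 0, 1], [0, 0, 0], 18]])

```text
clock: 34.73
tcp_pos: [0.495, 0.4385, 0.0275]
orientation: [-0.0, -0.15, 0.989, -0.0]
wrist_force: [-0.1, -0.4, -3.2]
finger_gap: 0.0248
grip_force: 59.5
```

step_arm(moves=[[[0, 0, 0.3], [0, 0, 0], 18], [[0, 0, 0.6], [0, 0, 0], 18], [[0, 0, 0.6], [0, 0, 0], 18]])

```text
clock: 34.98
tcp_pos: [0.4951, 0.4385, 0.0273]
orientation: [0.0, -0.15, 0.989, -0.0]
wrist_force: [-0.6, -0.4, -1.8]
finger_gap: 0.0248
grip_force: 59.8
```

step_arm(moves=[[[0, 0, 0.3], [0, 0, 0], 18], [[0, 0, 0.5], [0, 0, 0], 18], [[0, 0, 0.5], [0, 0, 0], 18]])

```text
clock: 35.23
tcp_pos: [0.4951, 0.4385, 0.0273]
orientation: [0.0, -0.15, 0.989, 0.0]
wrist_force: [-2.4, -1.9, 3.9]
finger_gap: 0.0245
grip_force: 60.3
```

step_arm(moves=[[[0, 0, 0], [0, 0, 0], 26], [[0, 0, 0], [0, 0, 0], 32], [[0, 0, 0], [0, 0, 0], 40], [[0, 0, 0], [0, 0, 0], 46], [[0, 0, 0], [0, 0, 0], 46], [[0, 0, -8], [0, 0, 0], 46], [[0, 0, -25], [0, 0, 0], 46], [[0, 0, -55], [0, 0, 0], 46]])

```text
clock: 35.9
tcp_pos: [0.493, 0.437, 0.0791]
orientation: [-0.003, -0.15, 0.989, -0.001]
wrist_force: [0.9, -0.8, -0.1]
finger_gap: 0.046
grip_force: 0.0
```

step_arm(moves=[[[0, 0, -35], [0, 0, 0], 60], [[0, 0, -70], [0, 0, 0], 60], [[0, 0, -100], [0, 0, 0], 60], [[0, 0, -110], [0, 0, 0], 60], [[0, 0, -110], [0, 0, 0], 60]])

```text
clock: 36.32
tcp_pos: [0.4969, 0.4398, 0.1963]
orientation: [0.004, -0.15, 0.989, 0.002]
wrist_force: [-0.1, -0.7, 0.5]
finger_gap: 0.06
grip_force: 0.0
```

```bash
python3 -c "
from h import *
im,P=wrist('w22')
a=np.radians(17.2);d=np.array([np.cos(a),np.sin(a)]);n=np.array([-d[1],d[0]]);c0=np.array([.4925,.434])
go([.495,.4385,.1])
# map image onto plane z=.045 in rest frame, 2mm cells
H=lambda x,y,z:proj([*(c0+d*x/1e3+n*y/1e3),z],P)
for z in (.045,):
  for y in range(-46,48,4):
    s=''
    for x in range(-92,96,3):
      u,v=H(x,y,z).astype(int)
      if not(0<=u<640 and 0<=v<400): s+=' ';continue
      R_,G,B=im[v,u].astype(int)
      s+='W' if B>150 and R_>235 else 'S' if B>150 else 'R' if R_>200 and G<90 else 'h' if R_>225 else '#' if R_<90 else '.'
    print(y,s)
"
```

```text
shift [ 1.4 -0.4 93.4] turnz 0 tilt [ 0.001  0.004 -0.   ] j6 0.3 -> 0.3 tcp [0.4959 0.4391 0.1934] cur 107.3 gap 0.0601 t 36.4 F [-0.5  0.1  0.4]
-46 ...............................................................
-42 ...............................................................
-38 ...............................................................
-34 ...............................................................
-30 ................hWWW..............hhh....WhWWWh................
-26 ............WWWWhWWWhWWWWWWWWWWWWWWWWWWWhhhWWWWh...............
-22 ............WWWWhWWWhWWWWWWWWWWWWWWWWWWWhhhWWWWh...............
-18 ............WWWWWhh.WWWWWWWWWWWWWWWWWWWW.....WWh...............
-14 ............WWWW....WWWWWWWWWWWWWWWWWWWW.....WWh...............
-10 ............hhhh....WWWWWWWW......hhhWWW.....WWh...............
-6 .......hhhhhhhhhhhhhhhhhhhhhhhhhhhhhhh.hhhWWWWWWWWWWW..........
-2 .......hhhhhhhhhhhhhhhhhhhhhhhhhhhhhhh.hhhWWWWWWWWWWWhRR.......
2 .......hhhhhhhhhhhhhhhhhhhhhhhhhhhhhhh.hhhWWSSWWWSSWWhRRR......
6 .......hhhhhhhhhhhhhhhhhhhhhhhhhhhhhhh.hhhWWWSWWWSSWWhRRR......
10 .......hhhhhhhhhhhhhhhhhhhhhhhhhhhhhhhhhhhWWWWWWWWWWWhRR.......
14 ........hhhhhhhhhhhhhhhhhhhhhhhhhhhhhh.hhhSWWWWWSSSSS..........
18 ............WWWW....WWWWWWWWWWWWWWWWWWWW.....WWh...............
22 ............WWWWW...WWWWWWWWWWWWWWWWWWWW.W...hWh...............
26 ............WWWWhWWWWWWWWWWWWWWWWWWWWWWW.WhWWWWh...............
30 ............WWWWhWWWhWWWWWWWWWWWWWWWWWWW.WhWWWWh...............
34 .................WWWh....................hhWWW.................
38 ...............................................................
42 ...............................................................
46 ...............................................................
```

The rectified map shows the burnisher lying in both notches, about 2 mm off centre lengthwise and straight. Everything else was confirmed in the composite, so I'm handing in.

```bash
python3 -c "
from workcell import env
print(env.hand_in())"
```

```text
the job is handed in; nothing more can be done
None
```

The job is handed in (no score was returned): the lid is on the sahan, both ladles are in their blocks, the burnisher lies about centred across its rest, and the horn and rivet tin were not touched. The robot clock was about 36 s.

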